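Refit the switch handles of the packing bench

ROBOT

A 6-joint arm with a two-finger parallel gripper is mounted at the origin on the work surface. World frame = base frame: x ahead of the robot, y to its left, z up, the work surface at z = 0. Lengths are in m, angles in rad, forces in N, time in s.
With the tool pointing down it reaches from about 0.35 to 0.85 m from the base axis. Payload 8.1 kg.
Tool frame: the origin (TCP) lies between the finger pads; the fingertips stand 25 mm ahead of it and the grasp point (between the pads) lies 6 mm ahead of it; z points along the fingers, y is the line along which they close (so a half turn about z gives the same grasp; the last joint's range is limited). The gripper opens to 93 mm and grips with 3 to 60 N. Pads are 15 mm wide; open, the fingers measure 128 mm over their backs; the gripper's body (75 mm by 188 mm) begins 65 mm behind the grasp point.
Start: joints at [-1.288, 0.13, 1.488, -0, 1.523, -0.085], TCP at [0.216, -0.56, 0.244] pointing down, gripper open.
Joint ranges: [-2.96, 2.96], [-0.89, 2.26], [0.02, 2.5], [-1.34, 4.48], [0, 2.73], [-2.66, 2.66]. Speed limits (rad/s): [2.39, 2.39, 2.79, 3.14, 3.14, 3.14].

INTERFACE

Orientations are given as a rotation vector (axis times angle).
In Python, from plant import robot gives the robot as it stands.
- The arm moves only by the tool arm_command, never from a script. Its argument "increments" is text: rows parted by semicolons, each of 5 numbers parted by spaces: the closure, from 0 (fully open) to 1 (shut), then the shift along the tool's x, y, z in mm, then the turn about the tool's z in rad. A call has 1 to 5 rows; each row is the pose to reach, as a shift and turn from the pose commanded when the call began, along the tool's axes at that moment; what a row does not reach only later rows make up. A row lasts 1/10 s, in which the tool goes at most 50 mm and 8.59 degrees, less where a joint would pass 70% of its speed; a pose out of reach is approached as far as the arm can. A call with a gripper value outside its range is refused whole. The fingers move at their own pace and stop on an object; "grip_force" is the grip in N (left out, the last holds). Time passes only in rows, so rows that repeat a pose let the fingers close. It gives the time, the measured TCP pose, the force, the opening and the grip force at its end, in the units of the state.
- robot.read_state(): the state, without advancing time (a new reading comes with each control period).
- robot.read_camera(name): name is "scene" or "top"; returns the picture (480x640x3 uint8, blue, green, red); there is no depth.
- robot.camera_model(name): a dict with "fx", "fy", "cx", "cy" (pixels), "eye" and "rotation" of the camera in the world. Camera axes: x right, y down, z forward; pixel columns grow to the right and rows downward; lengths in m; the calibration is good to about 2 mm. A picture is of the moment at which its call begins. camera_model takes no time and is no camera call.
- robot.close_job(): hands the job in; it is judged then, once.
The state is a dict: "t": time; "q": joint angles; "dq": joint speeds; "joint_torque": joint torques, N m; "tool_pos": TCP position; "orientation": TCP orientation; "force": force on the tool from outside, world axes, zero at the start; "wrist_torque": the same for the moment, N m; "opening": finger opening in m; "gripper_force": force on a finger pad.
Only numpy, scipy, OpenCV 4.12 (cv2) and the standard library are available. Lean on these libraries where they do the work, as an engineer would, in place of code of your own. Each camera call takes 0.05 s, during which the arm holds its last target. There are 200 camera calls.

TASK

Turn the red main switch of the packing bench off and fit every loose handle, fully home and still in its off position, on the square shaft of the switch box of its own colour. Then turn the main switch back on, and only then turn each fitted handle to on (bar along the thick black marks). Leave the tape roll, mug and candle jar alone.

Things in the scene. Friction and masses are not known exactly. Their poses are not given: they have to be found in the camera images.
- main_box: the main switch: yellow box 84 x 84 x 43 mm high bolted to the bench, with a red bar handle fixed on top; origin at the centre of its underside, z up. Its top carries the same marks as the grey boxes: the thick black marks (along the box's x axis) are on, the thin black ones (60 degrees anticlockwise from them, seen from above) are off.
- main (a joint): angle of the red main handle: 0 = off, 1.047 = on (stops at both ends); grows as it is turned clockwise seen from above; stays where it is left. At 1.047 the bar lies along the box's x axis.
- main_grip (a point): point on the axis of the red main handle, 93 mm above the bench, in its grip bar; its x axis runs along the bar and turns with it. The bar is 95 mm long, 20 mm wide and 30 mm high, from 71 to 101 mm above the bench, on a hub 50 x 50 mm that reaches from 43 to 71 mm.
- blue_box: switch box with a blue cover plate, bolted down: grey case 84 x 84 mm, plate top 43 mm above the bench; origin at the centre of its underside, z up. A bare square steel shaft stands upright in the middle. Thick black marks on the plate, along the box's x axis: on. Thin marks 60 degrees anticlockwise from them (seen from above): off.
- blue_tip (a point): top centre of the blue box's shaft, 68 mm above the bench; turns with it. Shaft 20 x 20 mm, 25 mm tall over the plate, the last 5 mm tapering to 13 mm. x axis square to a flat: along the box's x when on, 60 degrees anticlockwise of it when off. Stops at both; stiff (0.1 N m), stays where left; turns clockwise (from above) to on. Starts 0 to 0.25 rad past off.
- blue_handle: loose blue plastic handle, 0.1 to 0.2 kg, standing on its hub (None from the start if missing): hub 50 x 50 x 28 mm high with a 21.2 mm square bore from below, topped by a grip bar 95 x 20 x 30 mm (28 to 58 mm above the underside). Origin: centre of the hub's underside; z up, x along the bar, bore flats parallel to x and y. Half a turn makes no difference.
- green_box: switch box with a green cover plate, bolted down: grey case 84 x 84 mm, plate top 43 mm above the bench; origin at the centre of its underside, z up. A bare square steel shaft stands upright in the middle. Thick black marks on the plate, along the box's x axis: on. Thin marks 60 degrees anticlockwise from them (seen from above): off.
- green_tip (a point): top centre of the green box's shaft, 68 mm above the bench; turns with it. Shaft 20 x 20 mm, 25 mm tall over the plate, the last 5 mm tapering to 13 mm. x axis square to a flat: along the box's x when on, 60 degrees anticlockwise of it when off. Stops at both; stiff (0.1 N m), stays where left; turns clockwise (from above) to on. Starts 0 to 0.25 rad past off.
- green_handle: loose green plastic handle, 0.1 to 0.2 kg, standing on its hub (None from the start if missing): hub 50 x 50 x 28 mm high with a 21.2 mm square bore from below, topped by a grip bar 95 x 20 x 30 mm (28 to 58 mm above the underside). Origin: centre of the hub's underside; z up, x along the bar, bore flats parallel to x and y. Half a turn makes no difference.
- white_box: switch box with a white cover plate, bolted down: grey case 84 x 84 mm, plate top 43 mm above the bench; origin at the centre of its underside, z up. A bare square steel shaft stands upright in the middle. Thick black marks on the plate, along the box's x axis: on. Thin marks 60 degrees anticlockwise from them (seen from above): off.
- white_tip (a point): top centre of the white box's shaft, 68 mm above the bench; turns with it. Shaft 20 x 20 mm, 25 mm tall over the plate, the last 5 mm tapering to 13 mm. x axis square to a flat: along the box's x when on, 60 degrees anticlockwise of it when off. Stops at both; stiff (0.1 N m), stays where left; turns clockwise (from above) to on. Starts 0 to 0.25 rad past off.
- white_handle: loose white plastic handle, 0.1 to 0.2 kg, standing on its hub (None from the start if missing): hub 50 x 50 x 28 mm high with a 21.2 mm square bore from below, topped by a grip bar 95 x 20 x 30 mm (28 to 58 mm above the underside). Origin: centre of the hub's underside; z up, x along the bar, bore flats parallel to x and y. Half a turn makes no difference.
- orange_box: switch box with an orange cover plate, bolted down: grey case 84 x 84 mm, plate top 43 mm above the bench; origin at the centre of its underside, z up. A bare square steel shaft stands upright in the middle. Thick black marks on the plate, along the box's x axis: on. Thin marks 60 degrees anticlockwise from them (seen from above): off.
- orange_tip (a point): top centre of the orange box's shaft, 68 mm above the bench; turns with it. Shaft 20 x 20 mm, 25 mm tall over the plate, the last 5 mm tapering to 13 mm. x axis square to a flat: along the box's x when on, 60 degrees anticlockwise of it when off. Stops at both; stiff (0.1 N m), stays where left; turns clockwise (from above) to on. Starts 0 to 0.25 rad past off.
- orange_handle: loose orange plastic handle, 0.1 to 0.2 kg, standing on its hub (None from the start if missing): hub 50 x 50 x 28 mm high with a 21.2 mm square bore from below, topped by a grip bar 95 x 20 x 30 mm (28 to 58 mm above the underside). Origin: centre of the hub's underside; z up, x along the bar, bore flats parallel to x and y. Half a turn makes no difference.
- tape_roll: bystander: roll of packing tape lying flat, 104 mm across, 48 mm high
- mug: bystander: blue mug, 82 mm across, 90 mm high
- candle: bystander: candle jar, 70 mm across, 80 mm high

How it is judged:
By the outcome, as a careful person would: the job done as asked, in the order asked, and still so for the second after the job is handed in, with the robot touching nothing.
Of blue_handle, green_handle, white_handle, orange_handle only 3 to 4 are there at a start; the rules pass over those that are not, and their reading is None.
At some moment in a run one of blue_handle, green_handle, white_handle, orange_handle may be knocked a few centimetres aside while the robot is not near it.
It also fails if it takes over 210 s, if anything falls off the work surface, if the arm or the gripper's body presses on something with over 40 N, if the wrist force passes 120 N, or if a joint passes its speed limit or range.

## Working session

There is one attempt and no reset: what is moved stays moved. The work goes in short steps, Python scripts to look and compute and a tool call to move; the robot and the scene stay as the last step left them, time stands still between calls to the robot, and variables do not carry over. Pictures are saved under pics/ and viewed, at most 14 in all, crops included, and the job is handed in when it is done.

Besides the shell and the picture viewer there is one more tool, called after "Emit:" by a JSON object that holds its "op" and its "data", one argument or row to a line. arm_command: Moves the arm, as the interface text tells. Its arguments: {"type":"object","properties":{"increments":{"type":"string"},"grip_force":{"type":"number"}},"required":["increments"]}

```bash
ls; mkdir -p pics; python3 - <<'E'
from plant import robot
import cv2,numpy as np
print(robot.read_state())
for n in("scene","top"):
    im=robot.read_camera(n);cv2.imwrite(f"pics/{n}0.png",im);print(n,robot.camera_model(n))
E
```

```text
pics
{'t': 0.0, 'q': array([-1.28842109e+00,  1.31154175e-01,  1.48925493e+00, -4.07980114e-05,
        1.52297747e+00, -8.53217180e-02]), 'dq': array([-5.53344160e-04,  8.60104442e-05,  1.11007609e-03, -6.34249151e-04,
       -1.67688739e-03,  2.12757538e-04]), 'joint_torque': array([ 1.79296352e-03, -5.59841216e+01, -4.91755128e+01,  7.69870542e-02,
        3.55232391e-02, -1.48833078e-04]), 'tool_pos': array([ 0.21558936, -0.55938462,  0.24260494]), 'orientation': array([-3.08689692e+00, -5.74006244e-01,  3.40693821e-04]), 'force': array([0.07835455, 0.54481559, 0.08350569]), 'wrist_torque': array([-0.03070522,  0.01067207, -0.00201349]), 'gripper_force': 0.0, 'opening': 0.09332611283735731}
scene {'fx': 446.8673395601406, 'fy': 446.8673395601406, 'cx': 318.73487050474245, 'cy': 238.37244672349738, 'eye': array([1.03166843, 0.03738954, 0.83008516]), 'rotation': array([-1.85099728, -1.8838512 ,  0.62887339])}
top {'fx': 486.31947164507176, 'fy': 486.31947164507176, 'cx': 314.97551168267006, 'cy': 232.76978968187325, 'eye': array([ 0.33065931, -0.00185568,  1.15637004]), 'rotation': array([-2.10783139,  2.1553739 , -0.17450027])}
```

View pics/top0.png

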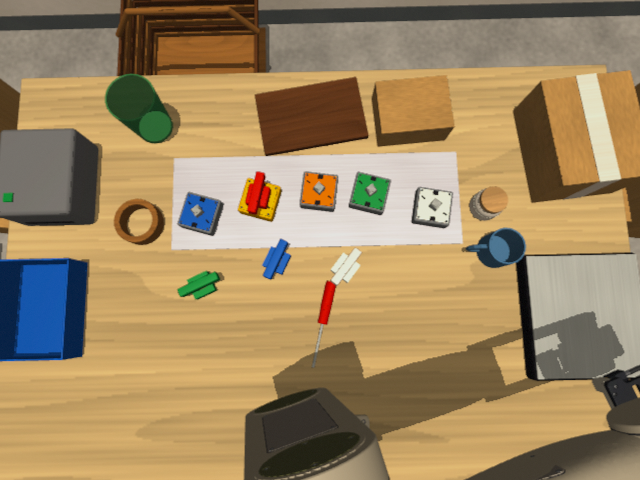

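View pics/scene0.png

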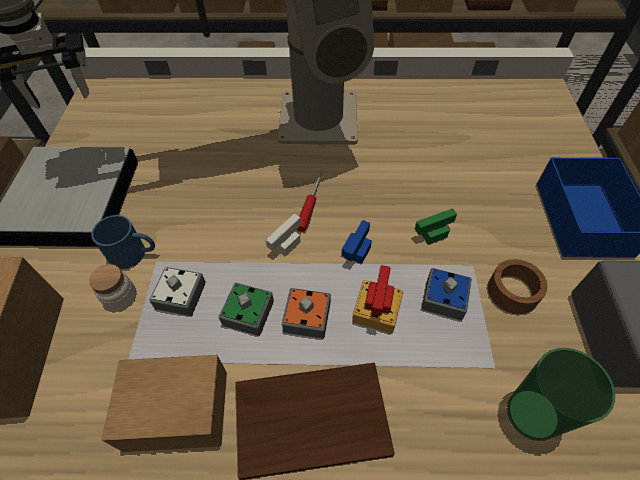

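The top view shows four boxes: blue (200,213), orange (319,190), green (370,192) and white (432,207). The main switch is at (260,196). Three loose handles are visible: green (200,285), blue (277,259) and white (346,266), with a screwdriver beside the white one. There's no orange handle. I'll zoom in for the details.

```bash
python3 - <<'E'
import cv2
a=cv2.imread("pics/top0.png")[155:305,170:465];b=cv2.imread("pics/scene0.png")[205:340,145:480]
cv2.imwrite("pics/ctop0.png",cv2.resize(a,None,fx=2.7,fy=2.7,interpolation=cv2.INTER_CUBIC))
cv2.imwrite("pics/cscene0.png",cv2.resize(b,None,fx=2.35,fy=2.35,interpolation=cv2.INTER_CUBIC))
E
```

```text
(no output)
```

View pics/ctop0.png

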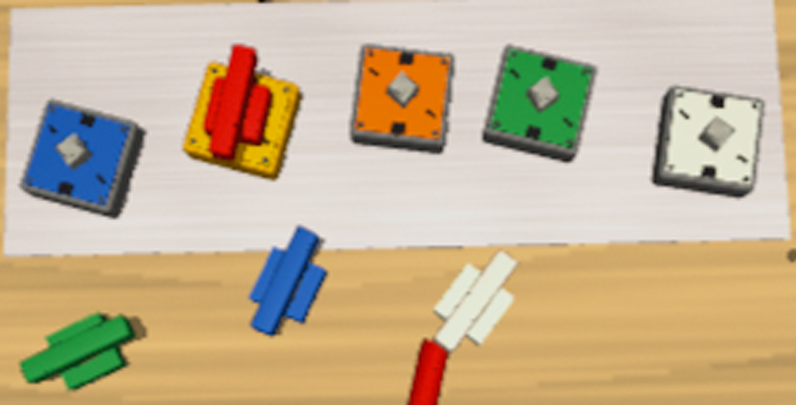

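View pics/cscene0.png

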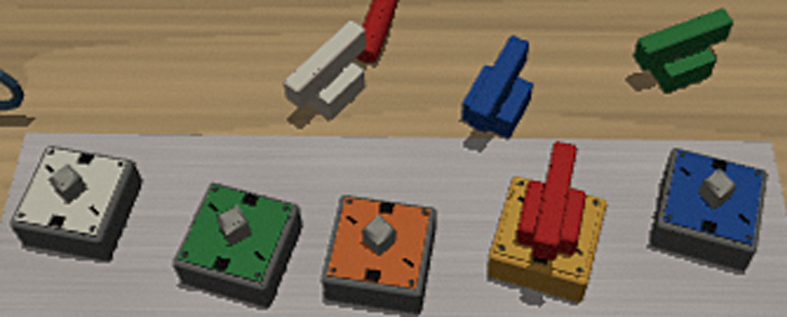

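```bash
cat > vis.py <<'E'
import cv2,numpy as np
from scipy.spatial.transform import Rotation as R
from plant import robot
CM={n:robot.camera_model(n) for n in("scene","top")}
HSV=dict(blue=((100,110,40),(125,255,255)),green=((55,110,30),(85,255,255)),orange=((6,180,120),(16,255,255)),
  yellow=((18,170,90),(32,255,255)),red=((174,150,60),(180,255,255)),white=((22,3,140),(48,40,255)))
def ray(n,uv):
    c=CM[n];uv=np.atleast_2d(uv).astype(float)
    d=np.c_[(uv[:,0]-c['cx'])/c['fx'],(uv[:,1]-c['cy'])/c['fy'],np.ones(len(uv))]
    return c['eye'],R.from_rotvec(c['rotation']).apply(d)
def plane(n,uv,z):
    e,d=ray(n,uv);return e+d*((z-e[2])/d[:,2])[:,None]
def tri(uvs,uvt):
    e1,d1=ray("scene",uvs);e2,d2=ray("top",uvt);d1=d1[0];d2=d2[0]
    s=np.linalg.lstsq(np.c_[d1,-d2],e2-e1,rcond=None)[0]
    p,q=e1+s[0]*d1,e2+s[1]*d2;return (p+q)/2,np.linalg.norm(p-q)
def mask(im,col):
    return cv2.inRange(cv2.cvtColor(im,cv2.COLOR_BGR2HSV),*HSV[col])
def blobs(m,lo=150,hi=3000):
    """components on the table in front of the robot: list of pixel arrays (u,v)"""
    m=cv2.morphologyEx(m,cv2.MORPH_CLOSE,np.ones((3,3)))
    n,l,s,c=cv2.connectedComponentsWithStats(m)
    return [(c[i],s[i],np.argwhere(l==i)[:,::-1]) for i in range(1,n) if lo<s[i][4]<hi]
E
python3 - <<'E'
from vis import *
for n in("scene","top"):
    im=cv2.imread(f"pics/{n}0.png")
    for col in HSV:
        for c,s,p in blobs(mask(im,col)):
            P=plane(n,c,.043)[0]
            if .3<P[0]<.9 and abs(P[1])<.5: print(n,col,c.round(1),s,P[:2].round(3))
h=cv2.cvtColor(cv2.imread("pics/top0.png"),cv2.COLOR_BGR2HSV)
for u,v in((346,266),(355,275),(425,200),(335,245),(320,300),(258,190),(300,240)):print(u,v,h[v,u])
h=cv2.cvtColor(cv2.imread("pics/scene0.png"),cv2.COLOR_BGR2HSV)
for u,v in((286,230),(165,280),(200,340),(240,240)):print(u,v,h[v,u])
E
```

```text
scene blue [356.9 243.8] [342 220  30  44 736] [0.472 0.096]
scene blue [448.2 288.9] [428 269  42  40 983] [0.58  0.276]
scene green [435.3 225.8] [415 209  42  35 814] [0.42  0.271]
scene green [245.2 304.2] [ 221  284   48   41 1035] [ 0.621 -0.128]
scene green [539.3 409.6] [ 508  354   88   86 2842] [0.812 0.394]
scene orange [306.3 308.4] [ 285  289   43   39 1004] [ 0.628 -0.007]
scene yellow [378.1 306.7] [354 280  49  46 740] [0.622 0.133]
scene white [282.3 227.8] [267 214  32  29 225] [ 0.43  -0.068]
scene white [174.9 286.3] [152 268  45  37 870] [ 0.582 -0.277]
top blue [198.2 212.1] [179 194  39  37 855] [0.575 0.273]
top blue [500.2 248.1] [ 467  229   58   38 1450] [ 0.474 -0.425]
top blue [276.  259.6] [263 239  28  40 635] [0.459 0.092]
top green [138.5 107.4] [ 106   74   66   69 2898] [0.839 0.424]
top green [369.8 191.2] [352 173  36  37 815] [ 0.616 -0.13 ]
top green [199.8 284.9] [178 272  42  27 672] [0.405 0.267]
top orange [318.6 189.4] [302 173  34  33 787] [ 0.623 -0.01 ]
top orange [135.8 220.3] [115 200  43  42 549] [0.558 0.419]
top yellow [261.7 202.1] [238 179  43  42 657] [0.595 0.125]
top white [433.9 205.4] [416 188  36  36 944] [ 0.578 -0.279]
top white [345.5 266.6] [331 249  30  35 586] [ 0.439 -0.067]
346 266 [ 37  20 231]
355 275 [ 19 124 211]
425 200 [ 32  22 229]
335 245 [ 11   9 228]
320 300 [ 18 125 215]
258 190 [  2 250 223]
300 240 [ 13  13 227]
286 230 [ 15  39 130]
165 280 [ 25  27 182]
200 340 [  9  16 161]
240 240 [ 18 100 163]
```

```bash
cat >> vis.py <<'E'
HSV['red']=((0,200,60),(5,255,255))
def take(tag):
    o={}
    for n in("scene","top"):
        o[n]=robot.read_camera(n);cv2.imwrite(f"pics/{n}_{tag}.png",o[n])
    return o
def find(n,im,col,near,z,tol=.06):
    b=[(np.linalg.norm(plane(n,c,z)[0][:2]-near),p) for c,s,p in blobs(mask(im,col),100)]
    b=[x for x in b if x[0]<tol]
    return min(b,key=lambda x:x[0])[1] if b else None
def box(ims,col,near):
    """plate: (centre xyz by two views, gap, yaw, side lengths) per view quad on z=43 mm"""
    out=[]
    for n in("top","scene"):
        p=find(n,ims[n],col,near,.043)
        P=plane(n,p,.043)[:,:2].astype(np.float32)*1000
        c,s,a=cv2.minAreaRect(P);a=(a+45)%90-45
        out.append((np.array(c)/1000,np.round(s,1),a))
    return out
def axis(n,p,z):
    """bar ends: pixels beyond 30 mm of the centre along the long axis, on plane z"""
    P=plane(n,p,z)[:,:2];c=P.mean(0)
    for _ in range(4):
        d=np.linalg.svd(P-c,full_matrices=False)[2][0] if _==0 else d
        t=(P-c)@d;lo,hi=t.min(),t.max();mid=(lo+hi)/2
        E=[P[t<lo+.016],P[t>hi-.016]];e=[x.mean(0) for x in E]
        d=(e[1]-e[0])/np.linalg.norm(e[1]-e[0]);c=(e[0]+e[1])/2
    yaw=np.degrees(np.arctan2(d[1],d[0]));yaw=(yaw+90)%180-90
    return c,yaw,hi-lo,e
def pix(n,X):
    c=CM[n];q=R.from_rotvec(c['rotation']).inv().apply(X-c['eye']);return np.array([c['fx']*q[0]/q[2]+c['cx'],c['fy']*q[1]/q[2]+c['cy']])
def handle(ims,col,near,z=.055,verbose=True):
    r={}
    for n in("top","scene"):
        p=find(n,ims[n],col,near,z)
        if p is None: print(col,n,"none");continue
        r[n]=axis(n,p,z)
        if verbose:print(col,n,r[n][0].round(4),"yaw %.1f len %.3f"%r[n][1:3])
    if len(r)==2:
        X,g=tri(*[pix(n,np.r_[r[n][0],z]) for n in("scene","top")]);print("   tri",X.round(4),"gap %.4f"%g)
    return r
E
python3 - <<'E'
from vis import *
ims={n:cv2.imread(f"pics/{n}0.png") for n in("scene","top")}
for c,nr in dict(blue=(.577,.274),orange=(.625,-.01),green=(.618,-.13),white=(.58,-.278),yellow=(.605,.13)).items():
    o=box(ims,c,nr);print(c,o)
    X,g=tri(*[pix(n,np.r_[q[0],.043]) for n,q in zip(("scene","top"),o[::-1])]);print("   tri",X.round(4),g.round(4))
HSV['white']=((12,3,100),(48,60,255))
for c,nr in dict(blue=(.465,.094),green=(.412,.269),white=(.436,-.067)).items(): handle(ims,c,nr)
handle(ims,'red',(.605,.13),.101)
E
```

```text
blue [(array([0.57580969, 0.27381882]), array([73.7, 73.8]), -16.876434326171875), (array([0.5776886 , 0.27606702]), array([73.6, 74.4]), -16.473838806152344)]
   tri [0.5765 0.2756 0.0407] 0.0023
orange [(array([ 0.62372443, -0.0096352 ]), array([72.5, 72.9]), -8.203392028808594), (array([ 0.62558875, -0.00802148]), array([73.4, 73.2]), -8.399696350097656)]
   tri [ 0.6243 -0.0089  0.0405] 0.0015
green [(array([ 0.61635559, -0.1305976 ]), array([73. , 73.1]), -15.75518798828125), (array([ 0.61823285, -0.12907005]), array([73.8, 73.6]), -15.522415161132812)]
   tri [ 0.6169 -0.1303  0.0404] 0.0013
white [(array([ 0.57798718, -0.27838855]), array([75.3, 75.7]), -10.413986206054688), (array([ 0.57962958, -0.27728781]), array([72.9, 72.4]), -10.399620056152344)]
   tri [ 0.5784 -0.2786  0.0408] 0.0007
yellow [(array([0.60266437, 0.12995094]), array([85.6, 86.8]), -16.605453491210938), (array([0.61192047, 0.13403064]), array([80.9, 82.5]), -16.72320556640625)]
   tri [0.6057 0.1334 0.031 ] 0.0041
blue top [0.4594 0.093 ] yaw -25.9 len 0.093
blue scene [0.47   0.0991] yaw -18.1 len 0.111
   tri [0.4609 0.0971 0.0422] gap 0.0061
green top [0.4058 0.2676] yaw -66.3 len 0.096
green scene [0.4243 0.2746] yaw -45.0 len 0.112
   tri [0.4077 0.2771 0.0331] gap 0.0081
white top none
white scene [ 0.4398 -0.0656] yaw -38.4 len 0.094
red top [0.604  0.1307] yaw -12.2 len 0.095
red scene [0.6145 0.1329] yaw -13.5 len 0.105
   tri [0.6073 0.1334 0.0884] gap 0.0023
```

```bash
cat >> vis.py <<'E'
HSV['white']=((20,8,100),(48,60,255))
def topface(im,p):
    """keep the brighter Otsu class of the blob (upward faces)"""
    v=im[p[:,1],p[:,0]].max(1);th,_=cv2.threshold(v.reshape(-1,1),0,255,cv2.THRESH_OTSU)
    q=p[v>th];k=v>th
    print("  otsu",th,"means",v[k].mean().round(),v[~k].mean().round(),len(q),len(p));return q
def handle2(ims,col,near,z=.058):
    r={}
    for n in("top","scene"):
        p=find(n,ims[n],col,near,z)
        if p is None: print(col,n,"none");continue
        r[n]=axis(n,topface(ims[n],p),z);print(col,n,r[n][0].round(4),"yaw %.1f len %.3f"%r[n][1:3])
    if len(r)==2:
        X,g=tri(*[pix(n,np.r_[r[n][0],z]) for n in("scene","top")]);print("   tri",X.round(4),"gap %.4f"%g)
    return r
E
python3 - <<'E'
from vis import *
ims={n:cv2.imread(f"pics/{n}0.png") for n in("scene","top")}
for c,nr in dict(blue=(.465,.094),green=(.412,.269),white=(.436,-.067)).items(): handle2(ims,c,nr)
handle2(ims,'red',(.605,.13),.101)
E
```

```text
otsu 144.0 means 181.0 109.0 529 635
blue top [0.4605 0.0938] yaw -25.7 len 0.092
  otsu 82.0 means 117.0 48.0 492 736
blue scene [0.4636 0.099 ] yaw -20.7 len 0.094
   tri [0.461  0.0967 0.0542] gap 0.0052
  otsu 113.0 means 148.0 80.0 538 672
green top [0.4065 0.269 ] yaw -65.2 len 0.092
  otsu 68.0 means 100.0 38.0 388 814
green scene [0.416  0.2757] yaw -53.0 len 0.092
   tri [0.4075 0.2754 0.0469] gap 0.0071
  otsu 213.0 means 229.0 197.0 544 626
white top [ 0.4401 -0.0675] yaw -38.3 len 0.092
  otsu 149.0 means 178.0 129.0 230 235
white scene [ 0.4404 -0.0656] yaw -38.4 len 0.091
   tri [ 0.4401 -0.0666  0.0575] gap 0.0018
  otsu 165.0 means 214.0 117.0 487 632
red top [0.6063 0.1323] yaw -13.2 len 0.091
  otsu 109.0 means 148.0 73.0 668 778
red scene [0.609  0.1344] yaw -13.2 len 0.092
   tri [0.6072 0.1338 0.0978] gap 0.0021
```

```bash
cat > mv.py <<'E'
import numpy as np,sys
from scipy.spatial.transform import Rotation as R
from plant import robot
def yawof(rot): x=rot.apply([1,0,0]);return np.degrees(np.arctan2(x[1],x[0]))
def plan(wps):
    """wps: (x,y,z mm, yaw deg) world TCP targets; splits long ones; prints the row of each call"""
    s=robot.read_state();p=s['tool_pos']*1000;o=R.from_rotvec(s['orientation'])
    print("t %.2f"%s['t'],"at",p.round(1),"yaw %.1f"%yawof(o),"F",s['force'].round(1),"T",s['wrist_torque'].round(2),"open %.4f"%s['opening'],"q6 %.2f"%s['q'][5])
    for w in wps:
        w=np.array(w,float);y0=yawof(o);dy=(w[3]-y0+180)%360-180
        d0=w[:3]-p;n=max(1,int(np.ceil(max(np.linalg.norm(d0)/250,abs(dy)/42.9))))
        for k in range(n):
            d=d0/n;t=-np.radians(dy/n)
            rows=max(np.linalg.norm(d)/50,abs(dy/n)/8.59)
            print("  ->",(p+d).round(0),"row:",o.inv().apply(d).round(1),"turn %.3f"%t,"rows>=%.1f"%rows)
            p=p+d;o=o*R.from_rotvec([0,0,t])
if __name__=="__main__": plan([tuple(map(float,a.split(','))) for a in sys.argv[1:]])
E
python3 mv.py 607,133,200,-15 607,133,99,-15
```

```text
t 0.10 at [ 215.6 -559.4  242.7] yaw 21.1 F [-0.6  0.5 -0.5] T [0.01 0.04 0.04] open 0.0929 q6 -0.09
  -> [ 313. -386.  232.] row: [ 153.5 -126.3   10.9] turn 0.157 rows>=4.0
  -> [ 411. -213.  221.] row: [ 131.8 -148.8   10.9] turn 0.157 rows>=4.0
  -> [509. -40. 211.] row: [ 106.9 -167.7   10.9] turn 0.157 rows>=4.0
  -> [607. 133. 200.] row: [  79.3 -182.3   10.9] turn 0.157 rows>=4.0
  -> [607. 133.  99.] row: [1.00e-01 1.00e-01 1.01e+02] turn 0.000 rows>=2.0
```

Emit:
{"op": "arm_command", "data": {
  "increments": "0.5 154 -126 11 0.157; 0.5 154 -126 11 0.157; 0.5 154 -126 11 0.157; 0.5 154 -126 11 0.157"
}}

```text
t: 0.5
tool_pos: [0.3145, -0.385, 0.2319]
orientation: [-3.123, -0.329, 0.0]
force: [1.2, 0.3, 0.0]
opening: 0.0656
gripper_force: 0.0
```

Emit:
{"op": "arm_command", "data": {
  "increments": "0.5 132 -149 11 0.157; 0.5 132 -149 11 0.157; 0.5 132 -149 11 0.157; 0.5 132 -149 11 0.157"
}}

```text
t: 0.9
tool_pos: [0.4104, -0.2152, 0.2215]
orientation: [-3.14, -0.084, 0.0]
force: [0.9, -0.7, -0.0]
opening: 0.0466
gripper_force: 0.0
```

Emit:
{"op": "arm_command", "data": {
  "increments": "0.5 107 -168 11 0.157; 0.5 107 -168 11 0.157; 0.5 107 -168 11 0.157; 0.5 107 -168 11 0.157"
}}

```text
t: 1.3
tool_pos: [0.505, -0.0475, 0.2109]
orientation: [3.137, -0.162, -0.0]
force: [0.2, 0.3, -0.1]
opening: 0.0469
gripper_force: 0.0
```

Emit:
{"op": "arm_command", "data": {
  "increments": "0.5 79 -182 11 0.157; 0.5 79 -182 11 0.157; 0.5 79 -182 11 0.157; 0.5 79 -182 11 0.157; 0.5 79 -182 11 0.157"
}}

```text
t: 1.8
tool_pos: [0.6023, 0.1283, 0.198]
orientation: [-3.115, 0.4, 0.004]
force: [-1.2, 0.3, 0.2]
opening: 0.0464
gripper_force: 0.0
```

```bash
python3 mv.py 607,133,99,-15
```

```text
t 1.80 at [602.3 128.3 198. ] yaw -14.7 F [-1.2  0.3  0.2] T [-0.02  0.01  0.03] open 0.0464 q6 1.95
  -> [607. 133.  99.] row: [ 3.6 -5.6 99. ] turn 0.006 rows>=2.0
```

Emit:
{"op": "arm_command", "data": {
  "increments": "0.5 2 -3 50 0; 0.5 2 -3 85 0; 0.5 2 -3 99 0; 0.5 2 -3 99 0",
  "grip_force": 30
}}

```text
t: 2.2
tool_pos: [0.6032, 0.1251, 0.0995]
orientation: [3.114, -0.408, -0.005]
force: [-0.2, 0.1, 0.6]
opening: 0.0463
gripper_force: 0.0
```

```bash
python3 mv.py 607,133,99,-15
```

```text
t 2.20 at [603.2 125.1  99.5] yaw -14.9 F [-0.2  0.1  0.6] T [0.06 0.03 0.02] open 0.0463 q6 1.95
  -> [607. 133.  99.] row: [ 1.6 -8.6  0.5] turn 0.001 rows>=0.2
```

Emit:
{"op": "arm_command", "data": {
  "increments": "0.5 2 -9 0 0; 0.5 2 -9 0 0"
}}

```text
t: 2.4
tool_pos: [0.6101, 0.1346, 0.1029]
orientation: [-3.114, 0.407, -0.004]
force: [0.0, 0.4, 0.7]
opening: 0.0462
gripper_force: 0.0
```

```bash
python3 mv.py 607,133,99,-15
```

```text
t 2.40 at [610.1 134.6 102.9] yaw -14.9 F [0.  0.4 0.7] T [0.05 0.03 0.02] open 0.0462 q6 1.97
  -> [607. 133.  99.] row: [-2.6  2.3  3.9] turn 0.002 rows>=0.1
```

Emit:
{"op": "arm_command", "data": {
  "increments": "0.5 0 0 0 0; 0.5 0 0 0 0; 0.5 0 0 0 0"
}}

```text
t: 2.7
tool_pos: [0.609, 0.1338, 0.1017]
orientation: [-3.115, 0.408, -0.001]
force: [0.8, -0.2, -0.2]
opening: 0.0464
gripper_force: 0.0
```

```bash
python3 mv.py 607,133,99,-15
```

```text
t 2.70 at [609.  133.8 101.7] yaw -14.9 F [ 0.8 -0.2 -0.2] T [ 0.04  0.02 -0.03] open 0.0464 q6 1.97
  -> [607. 133.  99.] row: [-1.7  1.3  2.7] turn 0.001 rows>=0.1
```

Emit:
{"op": "arm_command", "data": {
  "increments": "0.5 -2 1 3 0; 0.5 -2 1 3 0; 1 -2 1 3 0; 1 -2 1 3 0; 1 -2 1 3 0"
}}

```text
t: 3.2
tool_pos: [0.6067, 0.1334, 0.0983]
orientation: [-3.115, 0.408, -0.0]
force: [0.1, -0.3, -1.1]
opening: 0.0271
gripper_force: 0.0
```

Emit:
{"op": "arm_command", "data": {
  "increments": "1 0 0 0 0; 1 0 0 0 0; 1 0 0 0 -0.1; 1 0 0 0 -0.2; 1 0 0 0 -0.2"
}}

```text
t: 3.7
tool_pos: [0.6069, 0.1341, 0.0984]
orientation: [-3.139, 0.091, -0.001]
force: [1.9, 4.0, -1.5]
opening: 0.0197
gripper_force: 29.8
```

```bash
python3 mv.py 607,133,99,47
```

```text
t 3.70 at [606.9 134.1  98.4] yaw -3.3 F [ 1.9  4.  -1.5] T [ 0.59 -0.22  0.11] open 0.0197 q6 1.76
  -> [607. 134.  99.] row: [ 0.1  0.5 -0.3] turn -0.439 rows>=2.9
  -> [607. 133.  99.] row: [-0.2  0.5 -0.3] turn -0.439 rows>=2.9
```

Emit:
{"op": "arm_command", "data": {
  "increments": "1 0 0 0 -0.13; 1 0 0 0 -0.26; 1 0 0 0 -0.39; 1 0 0 0 -0.52; 1 0 0 0 -0.65"
}}

```text
t: 4.2
tool_pos: [0.6072, 0.1331, 0.0984]
orientation: [3.004, 0.915, 0.002]
force: [4.1, -1.2, -2.8]
opening: 0.0196
gripper_force: 29.8
```

Emit:
{"op": "arm_command", "data": {
  "increments": "1 0 0 0 -0.12; 1 0 0 0 -0.18; 1 0 0 0 -0.18"
}}

```text
t: 4.5
tool_pos: [0.6073, 0.1327, 0.0984]
orientation: [2.912, 1.175, 0.002]
force: [3.2, -1.5, -2.7]
opening: 0.0199
gripper_force: 30.1
```

```bash
python3 mv.py 607,133,99,46
```

```text
t 4.50 at [607.3 132.7  98.4] yaw 44.0 F [ 3.2 -1.5 -2.7] T [-0.45 -0.81 -0.44] open 0.0199 q6 0.94
  -> [607. 133.  99.] row: [-0.  -0.4 -0.6] turn -0.036 rows>=0.2
```

Emit:
{"op": "arm_command", "data": {
  "increments": "1 0 0 0 -0.03; 1 0 0 0 -0.05; 1 0 0 0 -0.05"
}}

```text
t: 4.8
tool_pos: [0.6071, 0.1326, 0.0984]
orientation: [2.882, 1.248, 0.001]
force: [4.3, -4.3, -2.1]
opening: 0.0203
gripper_force: 31.2
```

```bash
python3 mv.py 607,133,99,46
```

```text
t 4.80 at [607.1 132.6  98.4] yaw 46.8 F [ 4.3 -4.3 -2.1] T [-0.68 -0.77 -0.84] open 0.0203 q6 0.89
  -> [607. 133.  99.] row: [ 0.3 -0.4 -0.6] turn 0.015 rows>=0.1
```

Emit:
{"op": "arm_command", "data": {
  "increments": "0.5 0 0 0 0; 0.5 0 0 0 0; 0.5 0 0 -40 0; 0.5 0 0 -80 0; 0.5 0 0 -110 0"
}}

```text
t: 5.3
tool_pos: [0.6067, 0.1339, 0.2108]
orientation: [-2.881, -1.252, -0.002]
force: [0.1, -0.1, -0.1]
opening: 0.0465
gripper_force: 0.0
```

Emit:
{"op": "arm_command", "data": {
  "increments": "0.5 0 0 0 0.15; 0.5 0 0 0 0.3; 0.5 0 0 0 0.45; 0.5 0 0 0 0.6; 0.5 0 0 0 0.74"
}}

```text
t: 5.8
tool_pos: [0.6062, 0.1339, 0.2081]
orientation: [-3.139, -0.116, 0.001]
force: [0.0, -0.3, 0.3]
opening: 0.0465
gripper_force: 0.0
```

```bash
python3 - <<'E'
from vis import *
ims=take("a")
handle2(ims,'white',(.44,-.067));handle2(ims,'green',(.41,.27));handle2(ims,'red',(.607,.133),.101)
E
python3 mv.py 440,-67,180,-38 440,-67,56,-38
```

```text
otsu 222.0 means 236.0 209.0 541 623
white top [ 0.4401 -0.0674] yaw -38.0 len 0.092
  otsu 157.0 means 201.0 146.0 230 235
white scene [ 0.4404 -0.0656] yaw -38.4 len 0.091
   tri [ 0.44   -0.0666  0.0575] gap 0.0017
green top none
green scene none
  otsu 157.0 means 198.0 120.0 10 157
red top [nan nan] yaw nan len nan
  otsu 108.0 means 167.0 82.0 37 979
red scene [0.5788 0.1082] yaw -77.6 len 0.021
 ** On entry to DLASCL parameter number  4 had an illegal value
 ** On entry to DLASCL parameter number  4 had an illegal value
 ** On entry to DLASCL parameter number  4 had an illegal value
 ** On entry to DLASCL parameter number  4 had an illegal value
 ** On entry to DLASCL parameter number  5 had an illegal value
 ** On entry to DLASCL parameter number  4 had an illegal value
t 5.90 at [606.3 133.8 208.1] yaw 4.4 F [-0.4  0.  -0.1] T [ 0.06 -0.   -0.05] open 0.0464 q6 1.63
  -> [523.  33. 194.] row: [-90.6  93.7  14.1] turn 0.370 rows>=2.6
  -> [440. -67. 180.] row: [-50.6 120.1  14.1] turn 0.370 rows>=2.6
  -> [440. -67.  56.] row: [ 1.00e-01 -0.00e+00  1.24e+02] turn -0.000 rows>=2.5vis.py:50: RuntimeWarning: invalid value encountered in divide
  d=(e[1]-e[0])/np.linalg.norm(e[1]-e[0]);c=(e[0]+e[1])/2
vis.py:49: RuntimeWarning: Mean of empty slice.
  E=[P[t<lo+.016],P[t>hi-.016]];e=[x.mean(0) for x in E]
  ret = um.true_divide(
Traceback (most recent call last):
  File "vis.py", line 78, in handle2
    X,g=tri(*[pix(n,np.r_[r[n][0],z]) for n in("scene","top")]);print("   tri",X.round(4),"gap %.4f"%g)
        ~~~^^^^^^^^^^^^^^^^^^^^^^^^^^^^^^^^^^^^^^^^^^^^^^^^^^^^
  File "vis.py", line 15, in tri
    s=np.linalg.lstsq(np.c_[d1,-d2],e2-e1,rcond=None)[0]
      ~~~~~~~~~~~~~~~^^^^^^^^^^^^^^^^^^^^^^^^^^^^^^^^
numpy.linalg.LinAlgError: SVD did not converge in Linear Least Squares
```

View pics/top_a.png

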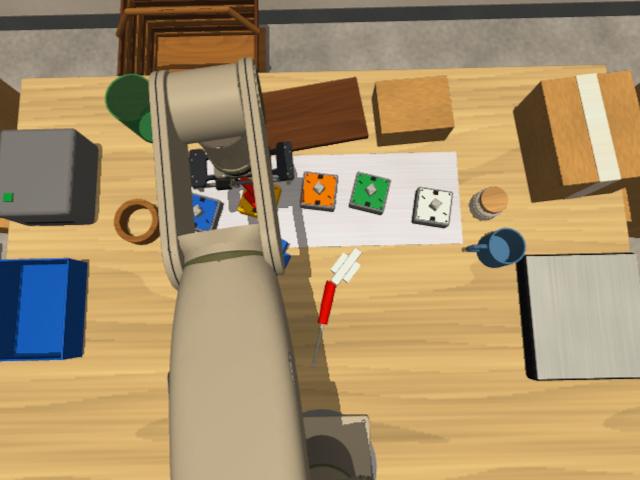

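The picture shows the arm over the left side, the white handle untouched at (346,266), and the main switch under the gripper. I'll fetch the white handle.

Emit:
{"op": "arm_command", "data": {
  "increments": "0.4 -91 94 14 0.37; 0.4 -91 94 14 0.37; 0.4 -91 94 14 0.37; 0.4 -91 94 14 0.37"
}}

```text
t: 6.3
tool_pos: [0.5208, 0.0303, 0.1932]
orientation: [3.108, -0.455, -0.004]
force: [0.0, -0.4, 0.8]
opening: 0.0555
gripper_force: 0.0
```

Emit:
{"op": "arm_command", "data": {
  "increments": "0.4 -51 120 14 0.37; 0.4 -51 120 14 0.37; 0.4 -51 120 14 0.37; 0.4 -51 120 14 0.37; 0.4 -51 120 14 0.37"
}}

```text
t: 6.8
tool_pos: [0.4407, -0.0678, 0.1807]
orientation: [-2.973, 1.014, -0.002]
force: [-0.2, 0.6, 0.2]
opening: 0.0559
gripper_force: 0.0
```

```bash
python3 mv.py 440,-67,57,-38
```

```text
t 6.80 at [440.7 -67.8 180.7] yaw -37.7 F [-0.2  0.6  0.2] T [ 0.08  0.03 -0.02] open 0.0559 q6 1.96
  -> [440. -67.  57.] row: [-1.100e+00 -1.000e-01  1.237e+02] turn 0.006 rows>=2.5
```

Emit:
{"op": "arm_command", "data": {
  "increments": "0.4 -1 0 50 0; 0.4 -1 0 95 0; 0.4 -1 0 123 0; 0.4 -1 0 123 0; 0.4 -1 0 123 0"
}}

```text
t: 7.3
tool_pos: [0.4401, -0.0665, 0.0579]
orientation: [-2.973, 1.014, 0.001]
force: [1.2, -0.0, 0.7]
opening: 0.0561
gripper_force: 0.0
```

Emit:
{"op": "arm_command", "data": {
  "increments": "1 0 0 0 0; 1 0 0 0 0; 1 0 0 0 0; 1 0 0 0 0; 1 0 0 0 0",
  "grip_force": 25
}}

```text
t: 7.8
tool_pos: [0.4399, -0.0674, 0.0578]
orientation: [-2.972, 1.018, -0.002]
force: [1.7, 2.4, 1.6]
opening: 0.0203
gripper_force: 1.0
```

```bash
python3 mv.py 440,-67,190,-38 579,-278,190,46 579,-278,135,46
```

```text
t 7.80 at [439.9 -67.4  57.8] yaw -37.8 F [1.7 2.4 1.6] T [ 0.35 -0.23 -0.01] open 0.0203 q6 1.96
  -> [440. -67. 190.] row: [   0.    -0.5 -132.2] turn 0.003 rows>=2.6
  -> [ 510. -172.  190.] row: [1.197e+02 4.030e+01 1.000e-01] turn -0.733 rows>=4.9
  -> [ 579. -278.  190.] row: [6.200e+01 1.101e+02 1.000e-01] turn -0.733 rows>=4.9
  -> [ 579. -278.  135.] row: [-0. -0. 55.] turn 0.000 rows>=1.1
```

Emit:
{"op": "arm_command", "data": {
  "increments": "1 0 0 0 0; 1 0 0 -30 0; 1 0 0 -80 0; 1 0 0 -125 0; 1 0 0 -132 0"
}}

```text
t: 8.3
tool_pos: [0.4423, -0.0682, 0.1954]
orientation: [-2.972, 1.018, -0.014]
force: [0.4, 0.2, -1.6]
opening: 0.0199
gripper_force: 25.0
```

```bash
python3 - <<'E'
from vis import *
C=dict(blue=(.5767,.275,-16.7),orange=(.6247,-.0088,-8.3),green=(.6173,-.1298,-15.6),white=(.5788,-.2778,-10.4))
out=[]
for n in("top","scene"):
    im=cv2.imread(f"pics/{n}0.png")
    for c,(x,y,b) in C.items():
        u,v=np.round(pix(n,np.array([x,y,.058]))).astype(int)
        k=cv2.resize(im[v-12:v+13,u-12:u+13],None,fx=8,fy=8,interpolation=cv2.INTER_CUBIC);out.append(k)
        h=cv2.cvtColor(k,cv2.COLOR_BGR2HSV)
        m=((h[...,1]<70)&(h[...,2]>60)&(h[...,2]<(205 if n=="top" else 165))).astype(np.uint8) if c=="white" else ((h[...,1]<90)&(h[...,2]>70)).astype(np.uint8)
        m=cv2.morphologyEx(m,cv2.MORPH_OPEN,np.ones((9,9)))
        nn,l,s,cc=cv2.connectedComponentsWithStats(m);i=l[100,100]
        if i==0: print(n,c,"miss",s[:,4]);continue
        pts=np.argwhere(l==i)[:,::-1]/8.+[u-12,v-12]
        P=plane(n,pts,.063)[:,:2].astype(np.float32)*1000
        r=cv2.minAreaRect(P);print(n,c,np.round(r[0],1),np.round(r[1],1),"yaw mod90 %.1f"%(r[2]%90),"off=%.1f"%((b+60)%90))
cv2.imwrite("pics/shafts.png",np.vstack([np.hstack(out[:4]),np.hstack(out[4:])])[:600,:800])
E
python3 mv.py 579,-278,190,44
```

```text
top blue [574.  271.9] [23.6 21.5] yaw mod90 36.3 off=43.3
top orange [620.5 -10.9] [21.5 21.5] yaw mod90 45.7 off=51.7
top green [ 613.9 -130.8] [23.6 23.7] yaw mod90 30.9 off=44.4
top white [ 575.4 -276.6] [22.9 29.5] yaw mod90 47.5 off=49.6
scene blue [578.1 277.6] [22.  20.2] yaw mod90 32.7 off=43.3
scene orange [626.5  -7.3] [20.6 20.4] yaw mod90 45.5 off=51.7
scene green [ 618.6 -128.4] [21.5 21.7] yaw mod90 34.2 off=44.4
scene white [ 580.6 -277.3] [23.9 24.1] yaw mod90 46.5 off=49.6
t 8.30 at [442.3 -68.2 195.4] yaw -37.8 F [ 0.4  0.2 -1.6] T [ 0.08 -0.06  0.  ] open 0.0199 q6 1.96
  -> [ 511. -173.  193.] row: [118.3  40.9   3.6] turn -0.714 rows>=4.8
  -> [ 579. -278.  190.] row: [ 62.6 108.4   3.6] turn -0.714 rows>=4.8
```

View pics/shafts.png

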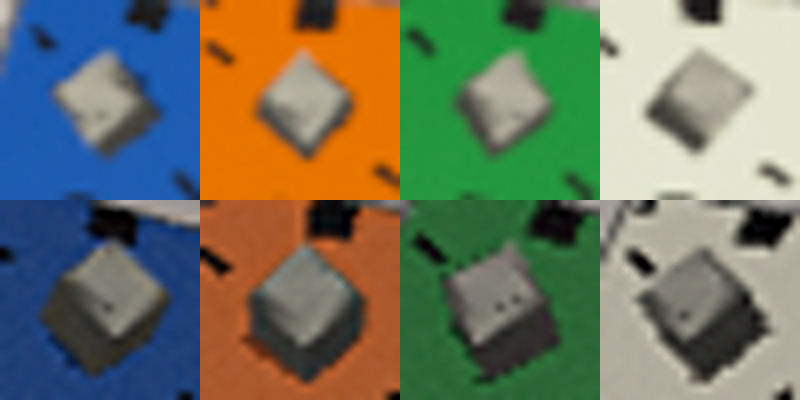

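The crops show each shaft clearly. The measured yaws (white about 47°, green about 32°, blue about 34°) all fall within 0–0.25 rad of off. Next is the white box.

Emit:
{"op": "arm_command", "data": {
  "increments": "1 118 41 4 -0.74; 1 118 41 4 -0.74; 1 118 41 4 -0.74; 1 118 41 4 -0.74; 1 118 41 4 -0.74"
}}

```text
t: 8.8
tool_pos: [0.5068, -0.1728, 0.1833]
orientation: [-3.138, -0.133, 0.004]
force: [0.3, -0.0, -1.7]
opening: 0.0194
gripper_force: 25.0
```

```bash
python3 mv.py 578.5,-277.5,180,47
```

```text
t 8.80 at [ 506.8 -172.8  183.3] yaw 4.8 F [ 0.3 -0.  -1.7] T [ 0.   -0.01  0.01] open 0.0194 q6 1.06
  -> [ 578. -278.  180.] row: [ 62.6 110.4   3. ] turn -0.736 rows>=4.9
```

Emit:
{"op": "arm_command", "data": {
  "increments": "1 62 110 3 -0.74; 1 62 110 3 -0.74; 1 62 110 3 -0.74; 1 62 110 3 -0.74; 1 62 110 3 -0.74"
}}

```text
t: 9.3
tool_pos: [0.5774, -0.2775, 0.1798]
orientation: [-2.876, -1.258, 0.003]
force: [0.1, -0.1, -1.6]
opening: 0.0198
gripper_force: 25.0
```

Emit:
{"op": "arm_command", "data": {
  "increments": "1 0 0 20 0; 1 0 0 45 0; 1 0 0 45 0; 1 0 0 45 0"
}}

```text
t: 9.7
tool_pos: [0.577, -0.2763, 0.1359]
orientation: [-2.879, -1.251, 0.003]
force: [-0.4, 0.7, -0.9]
opening: 0.0199
gripper_force: 25.0
```

```bash
python3 mv.py 578.5,-277.5,128,47; python3 - <<'E'
from vis import *
ims=take("b");handle2(ims,'green',(.41,.27))
handle2(ims,'blue',(.461,.095))
handle2(ims,'white',(.5785,-.2775),.135)
handle2(ims,'red',(.607,.133),.101)
E
```

```text
t 9.70 at [ 577.  -276.3  135.9] yaw 47.0 F [-0.4  0.7 -0.9] T [-0.02 -0.03 -0.04] open 0.0199 q6 0.22
  -> [ 578. -278.  128.] row: [0.1 1.9 7.8] turn -0.001 rows>=0.2
  otsu 117.0 means 154.0 84.0 537 673
green top [0.4066 0.2688] yaw -65.3 len 0.092
  otsu 76.0 means 110.0 43.0 384 820
green scene [0.4161 0.2756] yaw -53.3 len 0.092
   tri [0.4077 0.2753 0.047 ] gap 0.0072
  otsu 150.0 means 188.0 113.0 530 633
blue top [0.4605 0.0938] yaw -25.7 len 0.092
  otsu 90.0 means 128.0 52.0 493 754
blue scene [0.4636 0.099 ] yaw -20.7 len 0.094
   tri [0.461  0.0967 0.0542] gap 0.0052
  otsu 164.0 means 214.0 121.0 56 129
white top [ 0.5684 -0.3214] yaw 84.0 len 0.030
white scene none
  otsu 175.0 means 219.0 131.0 524 616
red top [0.6063 0.1326] yaw 42.8 len 0.091
  otsu 114.0 means 158.0 70.0 463 864
red scene [0.612 0.132] yaw 38.8 len 0.092
   tri [0.6081 0.1332 0.0943] gap 0.0006
```

Emit:
{"op": "arm_command", "data": {
  "increments": "1 0 2 7 0; 1 0 2 10 0; 1 0 2 13 0; 1 0 2 13 0; 1 0 2 13 0"
}}

```text
t: 10.3
tool_pos: [0.5794, -0.2781, 0.1242]
orientation: [-2.881, -1.252, 0.0]
force: [-0.1, 0.0, -1.4]
opening: 0.0201
gripper_force: 25.0
```

```bash
python3 mv.py 578.5,-277.5,100,47
```

```text
t 10.30 at [ 579.4 -278.1  124.2] yaw 47.0 F [-0.1  0.  -1.4] T [-0.01 -0.07  0.  ] open 0.0201 q6 0.22
  -> [ 578. -278.  100.] row: [-0.2 -1.1 24.2] turn -0.000 rows>=0.5
```

Emit:
{"op": "arm_command", "data": {
  "increments": "1 0 -0.5 3 0; 1 0 -0.5 6 0; 1 0 -0.5 8 0; 1 0 -0.5 8 0"
}}

```text
t: 10.7
tool_pos: [0.5796, -0.2774, 0.1161]
orientation: [-2.881, -1.252, -0.002]
force: [3.6, 2.3, -1.6]
opening: 0.0197
gripper_force: 25.0
```

```bash
python3 mv.py 578.5,-277.5,100,47
```

```text
t 10.70 at [ 579.6 -277.4  116.1] yaw 47.0 F [ 3.6  2.3 -1.6] T [ 0.48 -0.79 -0.01] open 0.0197 q6 0.22
  -> [ 578. -278.  100.] row: [-0.8 -0.7 16.1] turn -0.000 rows>=0.3
```

Emit:
{"op": "arm_command", "data": {
  "increments": "1 0.5 0 5 0; 1 0.5 0 10 0; 1 0.5 0 14 0; 1 0.5 0 14 0"
}}

```text
t: 11.1
tool_pos: [0.5795, -0.2771, 0.1012]
orientation: [-2.881, -1.252, -0.0]
force: [7.0, 1.8, -6.3]
opening: 0.0197
gripper_force: 25.0
```

```bash
python3 mv.py 578.5,-277.5,100,47
```

```text
t 11.10 at [ 579.5 -277.1  101.2] yaw 47.0 F [ 7.   1.8 -6.3] T [ 0.28 -1.23  0.1 ] open 0.0197 q6 0.22
  -> [ 578. -278.  100.] row: [-0.9 -0.4  1.2] turn -0.000 rows>=0.0
```

Emit:
{"op": "arm_command", "data": {
  "increments": "1 0.5 0 2 0; 1 0.5 0 4 0; 1 0.5 0 4 0"
}}

```text
t: 11.4
tool_pos: [0.5798, -0.2771, 0.1008]
orientation: [2.881, 1.252, -0.0]
force: [-7.7, 8.3, 18.5]
opening: 0.0199
gripper_force: 25.0
```

```bash
python3 mv.py 578.5,-277.5,100,47
```

```text
t 11.40 at [ 579.8 -277.1  100.8] yaw 47.0 F [-7.7  8.3 18.5] T [1.38 1.31 0.05] open 0.0199 q6 0.23
  -> [ 578. -278.  100.] row: [-1.1 -0.7  0.8] turn -0.000 rows>=0.0
```

Emit:
{"op": "arm_command", "data": {
  "increments": "1 0 0 -3 -0.02; 1 0 0 -3 -0.04; 1 0 0 -3 -0.04"
}}

```text
t: 11.7
tool_pos: [0.5795, -0.2772, 0.1008]
orientation: [-2.855, -1.31, 0.001]
force: [1.4, 1.7, -0.2]
opening: 0.0197
gripper_force: 25.0
```

Emit:
{"op": "arm_command", "data": {
  "increments": "0.4 0 0 0 0; 0.4 0 0 0 0; 0.4 0 0 0 0; 0.4 0 0 -40 0; 0.4 0 0 -80 0"
}}

```text
t: 12.2
tool_pos: [0.5784, -0.2765, 0.18]
orientation: [-2.853, -1.307, 0.004]
force: [0.5, -0.8, -0.0]
opening: 0.0536
gripper_force: 0.0
```

Emit:
{"op": "arm_command", "data": {
  "increments": "0.4 0 0 -20 0.1; 0.4 0 0 -20 0.15; 0.4 0 0 -20 0.15"
}}

```text
t: 12.5
tool_pos: [0.5803, -0.2775, 0.2025]
orientation: [2.945, 1.09, 0.002]
force: [-0.5, 0.9, -0.4]
opening: 0.056
gripper_force: 0.0
```

```bash
python3 - <<'E'
from vis import *
ims=take("c");handle2(ims,'blue',(.461,.095));handle2(ims,'white',(.5785,-.2775),.101)
E
python3 mv.py 461.5,94.5,180,-26 461.5,94.5,57,-26
```

```text
otsu 150.0 means 188.0 113.0 529 634
blue top [0.4605 0.0938] yaw -25.7 len 0.092
  otsu 84.0 means 125.0 51.0 493 753
blue scene [0.4634 0.0991] yaw -20.6 len 0.093
   tri [0.461  0.0968 0.0544] gap 0.0053
white top none
white scene none
t 12.60 at [ 579.4 -276.9  200.5] yaw 40.8 F [ 0.3 -0.1 -0.1] T [-0.03 -0.    0.02] open 0.0555 q6 0.33
  -> [520. -91. 190.] row: [  76.6 -179.1   10.4] turn 0.583 rows>=3.9
  -> [461.  94. 180.] row: [ -34.6 -191.7   10.4] turn 0.583 rows>=3.9
  -> [462.  94.  57.] row: [  0.2  -0.  123. ] turn -0.000 rows>=2.5
```

Emit:
{"op": "arm_command", "data": {
  "increments": "0.4 77 -179 10 0.583; 0.4 77 -179 10 0.583; 0.4 77 -179 10 0.583; 0.4 77 -179 10 0.583; 0.4 77 -179 10 0.583"
}}

```text
t: 13.1
tool_pos: [0.5192, -0.0863, 0.1893]
orientation: [-3.133, -0.198, 0.005]
force: [-0.4, -0.5, 1.1]
opening: 0.056
gripper_force: 0.0
```

Emit:
{"op": "arm_command", "data": {
  "increments": "0.4 -35 -192 10 0.583; 0.4 -35 -192 10 0.583; 0.4 -35 -192 10 0.583; 0.4 -35 -192 10 0.583; 0.4 -35 -192 10 0.583"
}}

```text
t: 13.6
tool_pos: [0.4609, 0.0976, 0.1802]
orientation: [-3.06, 0.711, 0.003]
force: [-0.1, -0.7, 0.2]
opening: 0.0557
gripper_force: 0.0
```

```bash
python3 mv.py 461.5,94.5,57,-25.5
```

```text
t 13.60 at [460.9  97.6 180.2] yaw -26.2 F [-0.1 -0.7  0.2] T [ 0.1  -0.01  0.01] open 0.0557 q6 2.13
  -> [462.  94.  57.] row: [  2.1   2.4 123.2] turn -0.011 rows>=2.5
```

Emit:
{"op": "arm_command", "data": {
  "increments": "0.4 1 2 50 -0.01; 0.4 1 2 95 -0.01; 0.4 1 2 122 -0.01; 0.4 1 2 122 -0.01; 0.4 1 2 122 -0.01"
}}

```text
t: 14.1
tool_pos: [0.4619, 0.0922, 0.0585]
orientation: [3.063, -0.693, -0.004]
force: [-0.1, 0.0, 0.9]
opening: 0.0557
gripper_force: 0.0
```

Emit:
{"op": "arm_command", "data": {
  "increments": "1 0 0 0 0; 1 0 0 0 0; 1 0 0 0 0; 1 0 0 0 0; 1 0 0 0 0"
}}

```text
t: 14.6
tool_pos: [0.4629, 0.0928, 0.0596]
orientation: [-3.063, 0.695, -0.001]
force: [0.6, 0.1, 0.5]
opening: 0.0204
gripper_force: 0.5
```

Emit:
{"op": "arm_command", "data": {
  "increments": "1 0 0 0 0; 1 0 0 0 0"
}}

```text
t: 14.8
tool_pos: [0.4629, 0.0928, 0.0595]
orientation: [-3.063, 0.695, -0.001]
force: [0.7, 0.2, 1.7]
opening: 0.0196
gripper_force: 25.0
```

```bash
python3 mv.py 461,94.5,195,-25 577,275,185,34.5
```

```text
t 14.80 at [462.9  92.8  59.5] yaw -25.6 F [0.7 0.2 1.7] T [0.19 0.01 0.01] open 0.0196 q6 2.11
  -> [461.  94. 195.] row: [  -2.3   -0.8 -135.5] turn -0.010 rows>=2.7
  -> [519. 185. 190.] row: [  14.4 -106.3    5.1] turn -0.519 rows>=3.5
  -> [577. 275. 185.] row: [ 65.3 -85.1   5.1] turn -0.519 rows>=3.5
```

Emit:
{"op": "arm_command", "data": {
  "increments": "1 0 0 -40 0; 1 0 0 -90 0; 1 0 0 -130 0; 1 0 0 -135 0; 1 0 0 -135 0"
}}

```text
t: 15.3
tool_pos: [0.4634, 0.0927, 0.1954]
orientation: [-3.063, 0.695, -0.004]
force: [0.3, -0.4, -0.9]
opening: 0.02
gripper_force: 25.0
```

Emit:
{"op": "arm_command", "data": {
  "increments": "1 14 -106 5 -0.525; 1 14 -106 5 -0.525; 1 14 -106 5 -0.525; 1 14 -106 5 -0.525; 1 14 -106 5 -0.525"
}}

```text
t: 15.8
tool_pos: [0.5193, 0.1823, 0.1856]
orientation: [3.138, 0.127, -0.009]
force: [0.2, 0.2, -0.5]
opening: 0.0199
gripper_force: 25.0
```

```bash
python3 mv.py 578,276,180,34.5
```

```text
t 15.80 at [519.3 182.3 185.6] yaw 4.6 F [ 0.2  0.2 -0.5] T [-0.01  0.01 -0.04] open 0.0199 q6 1.73
  -> [578. 276. 180.] row: [ 66.1 -88.7   5.2] turn -0.521 rows>=3.5
```

Emit:
{"op": "arm_command", "data": {
  "increments": "1 66 -89 5 -0.52; 1 66 -89 5 -0.52; 1 66 -89 5 -0.52; 1 66 -89 5 -0.52; 1 66 -89 5 -0.52"
}}

```text
t: 16.3
tool_pos: [0.5788, 0.2759, 0.1818]
orientation: [3.002, 0.925, -0.006]
force: [0.4, 0.3, -0.9]
opening: 0.0198
gripper_force: 25.0
```

Emit:
{"op": "arm_command", "data": {
  "increments": "1 0 0 30 0; 1 0 0 45 0; 1 0 0 45 0; 1 0 0 45 0"
}}

```text
t: 16.7
tool_pos: [0.5792, 0.2756, 0.1388]
orientation: [3.003, 0.924, -0.003]
force: [0.2, 0.9, -2.3]
opening: 0.0199
gripper_force: 25.0
```

```bash
python3 mv.py 578,276,122,34.5;python3 - <<'E'
from vis import *
ims=take("d");handle2(ims,'white',(.5785,-.2775),.101);handle2(ims,'green',(.4077,.27))
E
```

```text
t 16.70 at [579.2 275.6 138.8] yaw 34.2 F [ 0.2  0.9 -2.3] T [ 0.   -0.01  0.02] open 0.0199 q6 1.34
  -> [578. 276. 122.] row: [-0.7 -1.  16.8] turn -0.005 rows>=0.3
  otsu 190.0 means 234.0 154.0 424 458
white top [ 0.5779 -0.278 ] yaw 49.5 len 0.094
  otsu 159.0 means 197.0 123.0 536 585
white scene [ 0.5823 -0.264 ] yaw 56.1 len 0.118
   tri [ 0.578  -0.2734  0.0942] gap 0.0125
  otsu 102.0 means 136.0 76.0 14 113
green top [nan nan] yaw nan len nan
  otsu 80.0 means 113.0 48.0 267 647
green scene [0.4218 0.2832] yaw -37.7 len 0.091
 ** On entry to DLASCL parameter number  4 had an illegal value
 ** On entry to DLASCL parameter number  4 had an illegal value
 ** On entry to DLASCL parameter number  4 had an illegal value
 ** On entry to DLASCL parameter number  4 had an illegal value
 ** On entry to DLASCL parameter number  5 had an illegal value
 ** On entry to DLASCL parameter number  4 had an illegal valuevis.py:50: RuntimeWarning: invalid value encountered in divide
  d=(e[1]-e[0])/np.linalg.norm(e[1]-e[0]);c=(e[0]+e[1])/2
vis.py:49: RuntimeWarning: Mean of empty slice.
  E=[P[t<lo+.016],P[t>hi-.016]];e=[x.mean(0) for x in E]
  ret = um.true_divide(
Traceback (most recent call last):
  File "vis.py", line 78, in handle2
    X,g=tri(*[pix(n,np.r_[r[n][0],z]) for n in("scene","top")]);print("   tri",X.round(4),"gap %.4f"%g)
        ~~~^^^^^^^^^^^^^^^^^^^^^^^^^^^^^^^^^^^^^^^^^^^^^^^^^^^^
  File "vis.py", line 15, in tri
    s=np.linalg.lstsq(np.c_[d1,-d2],e2-e1,rcond=None)[0]
      ~~~~~~~~~~~~~~~^^^^^^^^^^^^^^^^^^^^^^^^^^^^^^^^
numpy.linalg.LinAlgError: SVD did not converge in Linear Least Squares
```

Emit:
{"op": "arm_command", "data": {
  "increments": "1 -1 -1 8 0; 1 -1 -1 12 0; 1 -1 -1 15 0; 1 -1 -1 15 0; 1 -1 -1 15 0"
}}

```text
t: 17.3
tool_pos: [0.5783, 0.2764, 0.1242]
orientation: [3.002, 0.927, -0.0]
force: [0.2, -0.4, -1.8]
opening: 0.0197
gripper_force: 25.0
```

```bash
python3 mv.py 578,276,115,34.5
```

```text
t 17.30 at [578.3 276.4 124.2] yaw 34.3 F [ 0.2 -0.4 -1.8] T [-0.05  0.   -0.  ] open 0.0197 q6 1.34
  -> [578. 276. 115.] row: [-0.5  0.2  9.2] turn -0.003 rows>=0.2
```

Emit:
{"op": "arm_command", "data": {
  "increments": "1 0 0 2 0; 1 0 0 4 0; 1 0 0 6 0; 1 0 0 7 0; 1 0 0 7 0"
}}

```text
t: 17.8
tool_pos: [0.5787, 0.2766, 0.1173]
orientation: [-3.002, -0.927, -0.001]
force: [2.3, 1.9, -1.8]
opening: 0.0193
gripper_force: 25.0
```

```bash
python3 mv.py 578,276,102,34.5
```

```text
t 17.80 at [578.7 276.6 117.3] yaw 34.3 F [ 2.3  1.9 -1.8] T [ 0.36 -0.61  0.01] open 0.0193 q6 1.34
  -> [578. 276. 102.] row: [-0.9  0.1 15.3] turn -0.003 rows>=0.3
```

Emit:
{"op": "arm_command", "data": {
  "increments": "1 0.5 0 4 0; 1 0.5 0 8 0; 1 0.5 0 12 0; 1 0.5 0 14 0; 1 0.5 0 14 0"
}}

```text
t: 18.3
tool_pos: [0.5787, 0.2767, 0.1028]
orientation: [-3.002, -0.927, 0.0]
force: [3.1, 2.1, -5.2]
opening: 0.0195
gripper_force: 25.0
```

Emit:
{"op": "arm_command", "data": {
  "increments": "1 0 0 2 0; 1 0 0 4 0; 1 0 0 4 0"
}}

```text
t: 18.6
tool_pos: [0.5789, 0.277, 0.1025]
orientation: [-3.002, -0.927, -0.001]
force: [-10.0, -2.7, 20.5]
opening: 0.0198
gripper_force: 25.0
```

```bash
python3 mv.py 578,276,102,43.3
```

```text
t 18.60 at [578.9 277.  102.5] yaw 34.3 F [-10.   -2.7  20.5] T [-0.54  1.78  0.07] open 0.0198 q6 1.34
  -> [578. 276. 102.] row: [-1.3  0.3  0.5] turn -0.157 rows>=1.0
```

Emit:
{"op": "arm_command", "data": {
  "increments": "1 0 0 -3 -0.05; 1 0 0 -3 -0.1; 1 0 0 -3 -0.16; 1 0 0 -3 -0.17; 1 0 0 -3 -0.17"
}}

```text
t: 19.1
tool_pos: [0.5789, 0.2772, 0.1029]
orientation: [-2.912, -1.176, -0.001]
force: [-0.2, 2.8, 2.7]
opening: 0.0199
gripper_force: 25.0
```

```bash
python3 mv.py 578,276,102,43.3
```

```text
t 19.10 at [578.9 277.2 102.9] yaw 44.0 F [-0.2  2.8  2.7] T [ 0.63 -0.05 -0.09] open 0.0199 q6 1.17
  -> [578. 276. 102.] row: [-1.5  0.2  0.9] turn 0.012 rows>=0.1
```

Emit:
{"op": "arm_command", "data": {
  "increments": "0.4 0 0 0 0; 0.4 0 0 0 0; 0.4 0 0 0 0; 0.4 0 0 -40 0; 0.4 0 0 -85 0"
}}

```text
t: 19.6
tool_pos: [0.5767, 0.2757, 0.1848]
orientation: [2.912, 1.177, -0.011]
force: [0.8, 0.2, 0.2]
opening: 0.054
gripper_force: 0.0
```

```bash
python3 mv.py 480,-40,215,90
```

```text
t 19.60 at [576.7 275.7 184.8] yaw 44.0 F [0.8 0.2 0.2] T [ 0.03 -0.07 -0.03] open 0.0540 q6 1.17
  -> [528. 118. 200.] row: [-144.6   79.9  -14.4] turn -0.401 rows>=3.3
  -> [480. -40. 215.] row: [-164.3   17.   -14.4] turn -0.401 rows>=3.3
```

Emit:
{"op": "arm_command", "data": {
  "increments": "0.4 -145 80 -20 -0.4; 0.4 -145 80 -20 -0.4; 0.4 -145 80 -20 -0.4; 0.4 -145 80 -20 -0.4; 0.4 -145 80 -20 -0.4"
}}

```text
t: 20.1
tool_pos: [0.53, 0.1162, 0.2077]
orientation: [2.623, 1.727, 0.0]
force: [0.3, -0.3, -0.3]
opening: 0.0558
gripper_force: 0.0
```

Emit:
{"op": "arm_command", "data": {
  "increments": "0.4 -164 17 -10 -0.4; 0.4 -164 17 -10 -0.4; 0.4 -164 17 -10 -0.4; 0.4 -164 17 -10 -0.4; 0.4 -164 17 -10 -0.4"
}}

```text
t: 20.6
tool_pos: [0.4816, -0.0409, 0.2173]
orientation: [2.228, 2.215, -0.0]
force: [-0.5, -0.3, -0.4]
opening: 0.0557
gripper_force: 0.0
```

```bash
python3 - <<'E'
from vis import *
ims=take("e");handle2(ims,'blue',(.5765,.275),.101);handle2(ims,'green',(.4077,.27))
E
python3 mv.py 407.5,270,180,115
```

```text
otsu 135.0 means 174.0 97.0 845 1053
blue top [0.5651 0.2719] yaw 35.9 len 0.111
  otsu 88.0 means 122.0 55.0 744 1561
blue scene [0.5968 0.2572] yaw 7.5 len 0.114
   tri [0.573  0.2754 0.0623] gap 0.0126
  otsu 116.0 means 152.0 82.0 537 671
green top [0.4066 0.2688] yaw -65.3 len 0.092
  otsu 70.0 means 104.0 40.0 388 816
green scene [0.416  0.2757] yaw -53.0 len 0.092
   tri [0.4077 0.2753 0.0471] gap 0.0073
t 20.70 at [482.1 -38.5 217.1] yaw 89.8 F [ 0.4  0.9 -1. ] T [-0.03 -0.07 -0.01] open 0.0558 q6 -0.18
  -> [445. 116. 199.] row: [154.1 -37.9  18.7] turn -0.220 rows>=3.2
  -> [408. 270. 180.] row: [158.7  -3.4  18.7] turn -0.220 rows>=3.2
```

View pics/top_e.png

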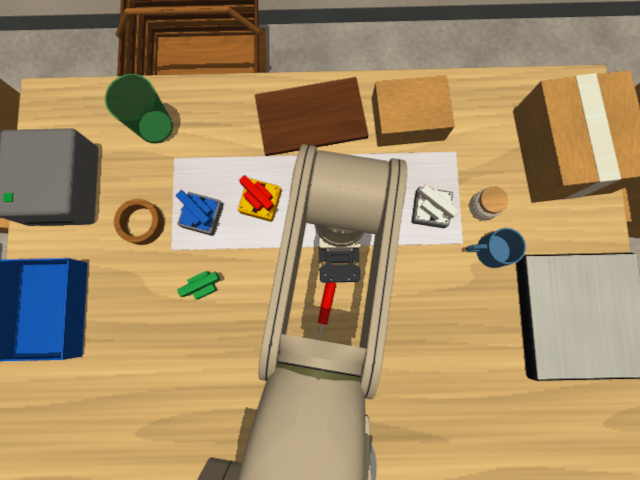

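The top view shows blue fitted at (197,207), white fitted at (436,203), the main bar off, and green still at (200,285). I'll fetch green.

Emit:
{"op": "arm_command", "data": {
  "increments": "0.4 154 -38 15 -0.22; 0.4 154 -38 15 -0.22; 0.4 154 -38 15 -0.22; 0.4 154 -38 15 -0.22; 0.4 154 -38 15 -0.22"
}}

```text
t: 21.2
tool_pos: [0.4433, 0.1177, 0.2018]
orientation: [-1.96, -2.454, 0.001]
force: [-0.6, -0.8, -0.3]
opening: 0.056
gripper_force: 0.0
```

Emit:
{"op": "arm_command", "data": {
  "increments": "0.4 158 -4 20 -0.22; 0.4 158 -4 20 -0.22; 0.4 158 -4 20 -0.22; 0.4 158 -4 20 -0.22; 0.4 158 -4 20 -0.22"
}}

```text
t: 21.7
tool_pos: [0.4059, 0.269, 0.1819]
orientation: [-1.683, -2.653, 0.001]
force: [0.0, 0.2, -1.0]
opening: 0.0559
gripper_force: 0.0
```

Emit:
{"op": "arm_command", "data": {
  "increments": "0.4 0 0 0 0; 0.4 0 0 0 0"
}}

```text
t: 21.9
tool_pos: [0.4069, 0.2669, 0.1825]
orientation: [1.688, 2.649, -0.0]
force: [-0.6, 0.1, -0.1]
opening: 0.0561
gripper_force: 0.0
```

```bash
python3 mv.py 407.5,270,58,114.7
```

```text
t 21.90 at [406.9 266.9 182.5] yaw 115.0 F [-0.6  0.1 -0.1] T [ 0.   -0.12  0.02] open 0.0561 q6 0.04
  -> [408. 270.  58.] row: [  2.7   1.9 124.5] turn 0.005 rows>=2.5
```

Emit:
{"op": "arm_command", "data": {
  "increments": "0.4 2 1 50 0; 0.4 2 1 95 0; 0.4 2 1 124 0; 0.4 2 1 124 0; 0.4 2 1 124 0"
}}

```text
t: 22.4
tool_pos: [0.4064, 0.2693, 0.0584]
orientation: [-1.688, -2.649, 0.001]
force: [0.1, -0.2, 0.8]
opening: 0.056
gripper_force: 0.0
```

Emit:
{"op": "arm_command", "data": {
  "increments": "1 0 0 0 0; 1 0 0 0 0; 1 0 0 0 0; 1 0 0 0 0; 1 0 0 0 0"
}}

```text
t: 22.9
tool_pos: [0.4064, 0.2708, 0.0587]
orientation: [1.685, 2.651, 0.002]
force: [1.8, 0.9, 0.7]
opening: 0.0203
gripper_force: 0.7
```

Emit:
{"op": "arm_command", "data": {
  "increments": "1 0 0 0 0; 1 0 0 0 0"
}}

```text
t: 23.1
tool_pos: [0.4064, 0.2708, 0.0586]
orientation: [1.685, 2.651, 0.001]
force: [0.6, 0.6, 2.5]
opening: 0.0197
gripper_force: 25.0
```

```bash
python3 mv.py 407.5,270,205,114.7 617,-130,200,32.5
```

```text
t 23.10 at [406.4 270.8  58.6] yaw 115.1 F [0.6 0.6 2.5] T [ 0.1  -0.27 -0.01] open 0.0197 q6 0.04
  -> [408. 270. 205.] row: [  -1.2    0.8 -146.4] turn 0.007 rows>=2.9
  -> [512.  70. 202.] row: [-225.5   11.6    2.5] turn 0.717 rows>=4.8
  -> [ 617. -130.  200.] row: [-162.3  157.     2.5] turn 0.717 rows>=4.8
```

Emit:
{"op": "arm_command", "data": {
  "increments": "1 0 0 -40 0; 1 0 0 -90 0; 1 0 0 -135 0; 1 0 0 -146 0; 1 0 0 -146 0"
}}

```text
t: 23.6
tool_pos: [0.407, 0.2711, 0.2062]
orientation: [1.685, 2.649, 0.005]
force: [-0.0, 0.6, -2.8]
opening: 0.0197
gripper_force: 25.0
```

Emit:
{"op": "arm_command", "data": {
  "increments": "1 -225 12 0 0.72; 1 -225 12 0 0.72; 1 -225 12 0 0.72; 1 -225 12 0 0.72; 1 -225 12 0 0.72"
}}

```text
t: 24.1
tool_pos: [0.5117, 0.0683, 0.2007]
orientation: [-2.518, -1.876, 0.007]
force: [0.0, 1.2, -2.3]
opening: 0.0198
gripper_force: 25.0
```

```bash
python3 mv.py 618,-129,185,32.5
```

```text
t 24.10 at [511.7  68.3 200.7] yaw 73.4 F [ 0.   1.2 -2.3] T [ 0.02 -0.05  0.07] open 0.0198 q6 0.32
  -> [ 618. -129.  185.] row: [-158.6  158.4   15.4] turn 0.713 rows>=4.8
```

Emit:
{"op": "arm_command", "data": {
  "increments": "1 -159 158 14 0.71; 1 -159 158 14 0.71; 1 -159 158 14 0.71; 1 -159 158 14 0.71; 1 -159 158 14 0.71"
}}

```text
t: 24.6
tool_pos: [0.6188, -0.1283, 0.1855]
orientation: [-3.013, -0.883, 0.008]
force: [-0.2, 0.9, -1.8]
opening: 0.0199
gripper_force: 25.0
```

Emit:
{"op": "arm_command", "data": {
  "increments": "1 0 0 30 0; 1 0 0 48 0; 1 0 0 48 0; 1 0 0 48 0"
}}

```text
t: 25.0
tool_pos: [0.6181, -0.1242, 0.1396]
orientation: [-3.008, -0.896, 0.006]
force: [0.2, 0.7, -0.8]
opening: 0.0199
gripper_force: 25.0
```

```bash
python3 mv.py 618,-129,122,32.5
```

```text
t 25.00 at [ 618.1 -124.2  139.6] yaw 33.2 F [ 0.2  0.7 -0.8] T [-0.   -0.01 -0.04] open 0.0199 q6 0.71
  -> [ 618. -129.  122.] row: [-2.7  4.  17.6] turn 0.012 rows>=0.4
```

Emit:
{"op": "arm_command", "data": {
  "increments": "1 -3 4 2 0.01; 1 -3 4 4 0.01; 1 -3 4 4 0.01; 1 -3 4 4 0.01; 1 -3 4 4 0.01"
}}

```text
t: 25.5
tool_pos: [0.6197, -0.1298, 0.1387]
orientation: [3.015, 0.882, 0.001]
force: [0.1, 0.4, -2.0]
opening: 0.0199
gripper_force: 25.0
```

```bash
python3 mv.py 618,-129,122,32.5
```

```text
t 25.50 at [ 619.7 -129.8  138.7] yaw 32.6 F [ 0.1  0.4 -2. ] T [-0.07  0.01 -0.04] open 0.0199 q6 0.71
  -> [ 618. -129.  122.] row: [-1.  -1.6 16.7] turn 0.002 rows>=0.3
```

Emit:
{"op": "arm_command", "data": {
  "increments": "1 -1 -1 8 0; 1 -1 -1 12 0; 1 -1 -1 15 0; 1 -1 -1 15 0; 1 -1 -1 15 0"
}}

```text
t: 26.0
tool_pos: [0.618, -0.1295, 0.1231]
orientation: [-3.015, -0.881, 0.0]
force: [0.3, -0.2, -2.6]
opening: 0.02
gripper_force: 25.0
```

```bash
python3 mv.py 618,-129,115,32.5
```

```text
t 26.00 at [ 618.  -129.5  123.1] yaw 32.6 F [ 0.3 -0.2 -2.6] T [-0.02 -0.03 -0.02] open 0.0200 q6 0.71
  -> [ 618. -129.  115.] row: [ 0.3 -0.4  8.1] turn 0.002 rows>=0.2
```

Emit:
{"op": "arm_command", "data": {
  "increments": "1 0 0 2 0; 1 0 0 4 0; 1 0 0 6 0; 1 0 0 7 0; 1 0 0 7 0"
}}

```text
t: 26.5
tool_pos: [0.6181, -0.1294, 0.1161]
orientation: [-3.015, -0.881, -0.0]
force: [1.1, 0.2, -2.4]
opening: 0.0201
gripper_force: 25.0
```

```bash
python3 mv.py 618,-129,101.6,32.5
```

```text
t 26.50 at [ 618.1 -129.4  116.1] yaw 32.6 F [ 1.1  0.2 -2.4] T [ 0.09 -0.28  0.02] open 0.0201 q6 0.71
  -> [ 618. -129.  102.] row: [ 0.1 -0.4 14.5] turn 0.002 rows>=0.3
```

Emit:
{"op": "arm_command", "data": {
  "increments": "1 0 0 4 0; 1 0 0 8 0; 1 0 0 12 0; 1 0 0 14 0; 1 0 0 14 0"
}}

```text
t: 27.0
tool_pos: [0.618, -0.1294, 0.1018]
orientation: [-3.015, -0.881, 0.0]
force: [1.5, 1.0, -4.1]
opening: 0.0195
gripper_force: 25.0
```

Emit:
{"op": "arm_command", "data": {
  "increments": "1 0 0 2 0; 1 0 0 4 0; 1 0 0 4 0"
}}

```text
t: 27.3
tool_pos: [0.6183, -0.1295, 0.1015]
orientation: [3.015, 0.882, 0.001]
force: [-10.3, 4.5, 19.9]
opening: 0.0201
gripper_force: 25.0
```

```bash
python3 mv.py 618,-129,101.6,44.4
```

```text
t 27.30 at [ 618.3 -129.5  101.5] yaw 32.6 F [-10.3   4.5  19.9] T [0.89 1.95 0.01] open 0.0201 q6 0.71
  -> [ 618. -129.  102.] row: [-0.  -0.6 -0.1] turn -0.206 rows>=1.4
```

Green is home. I'll turn it back to the off stop, release, and go to the main switch.

Emit:
{"op": "arm_command", "data": {
  "increments": "1 0 0 -3 -0.06; 1 0 0 -3 -0.12; 1 0 0 -3 -0.18; 1 0 0 -3 -0.21; 1 0 0 -3 -0.21"
}}

```text
t: 27.8
tool_pos: [0.6185, -0.1291, 0.1021]
orientation: [2.906, 1.193, 0.002]
force: [0.8, 2.7, 2.0]
opening: 0.0195
gripper_force: 25.0
```

```bash
python3 mv.py 618,-129,101.6,44.4
```

```text
t 27.80 at [ 618.5 -129.1  102.1] yaw 44.7 F [0.8 2.7 2. ] T [ 0.73 -0.13 -0.05] open 0.0195 q6 0.50
  -> [ 618. -129.  102.] row: [-0.3 -0.5  0.5] turn 0.004 rows>=0.0
```

Emit:
{"op": "arm_command", "data": {
  "increments": "0.4 0 0 0 0; 0.4 0 0 0 0; 0.4 0 0 0 0; 0.4 0 0 -40 0; 0.4 0 0 -90 0"
}}

```text
t: 28.3
tool_pos: [0.6155, -0.1291, 0.1882]
orientation: [-2.903, -1.19, 0.01]
force: [2.4, 0.3, 1.7]
opening: 0.0539
gripper_force: 0.0
```

```bash
python3 mv.py 500,-20,200,44 607,133,200,45
```

```text
t 28.30 at [ 615.5 -129.1  188.2] yaw 44.6 F [2.4 0.3 1.7] T [-0.03 -0.08 -0.05] open 0.0539 q6 0.50
  -> [500. -20. 200.] row: [  -5.7 -158.8  -10.7] turn 0.010 rows>=3.2
  -> [607. 133. 200.] row: [183.3 -35.7  -0.5] turn -0.017 rows>=3.7
```

Emit:
{"op": "arm_command", "data": {
  "increments": "0.4 -6 -159 -14 0; 0.4 -6 -159 -14 0; 0.4 -6 -159 -14 0; 0.4 -6 -159 -14 0; 0.4 -6 -159 -14 0"
}}

```text
t: 28.8
tool_pos: [0.5014, -0.0197, 0.2056]
orientation: [2.905, 1.195, 0.001]
force: [1.2, 0.4, 0.7]
opening: 0.0558
gripper_force: 0.0
```

```bash
python3 - <<'E'
from vis import *
ims=take("f");cv2.imwrite("pics/cf.png",np.vstack([cv2.resize(ims["top"][150:260,170:470],(800,293)),cv2.resize(ims["scene"][250:350,140:490],(800,229))]))
E
python3 mv.py 607,133,200,45 607,133,99,45
```

```text
t 28.90 at [502.8 -21.1 205.6] yaw 44.6 F [ 0.1 -0.4  0.5] T [-0.02 -0.01 -0.02] open 0.0559 q6 0.65
  -> [607. 133. 200.] row: [182.4 -36.6   5.6] turn -0.007 rows>=3.7
  -> [607. 133.  99.] row: [-0.00e+00 -1.00e-01  1.01e+02] turn -0.000 rows>=2.0
```

View pics/cf.png

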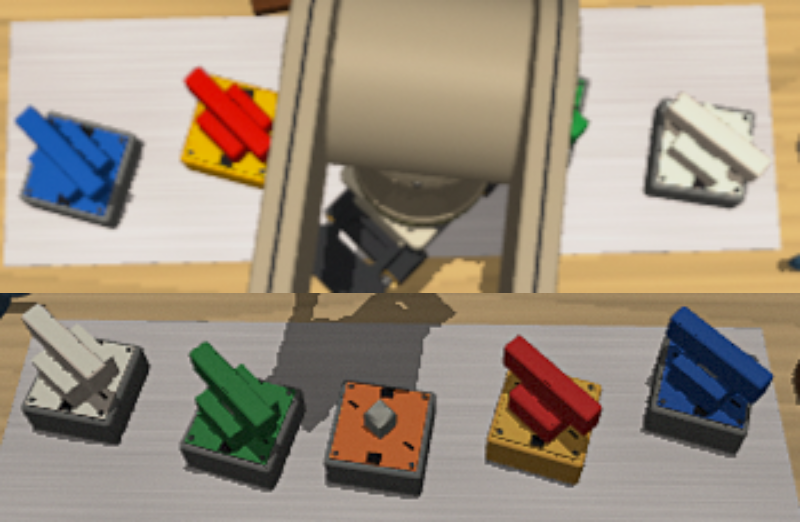

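The crops show all three handles seated in off, and main off. Now I'll turn main on.

Emit:
{"op": "arm_command", "data": {
  "increments": "0.4 182 -36 5 0; 0.4 182 -36 5 0; 0.4 182 -36 5 0; 0.4 182 -36 5 0; 0.4 182 -36 5 0"
}}

```text
t: 29.4
tool_pos: [0.6087, 0.1355, 0.1983]
orientation: [-2.904, -1.195, 0.001]
force: [-1.0, -0.0, -0.0]
opening: 0.0558
gripper_force: 0.0
```

Emit:
{"op": "arm_command", "data": {
  "increments": "0.4 0 0 0 0; 0.4 0 0 0 0; 0.4 0 0 0 0"
}}

```text
t: 29.7
tool_pos: [0.6064, 0.1314, 0.2003]
orientation: [2.907, 1.19, -0.0]
force: [-1.1, -0.4, 0.8]
opening: 0.0562
gripper_force: 0.0
```

```bash
python3 mv.py 607,133,99,44
```

```text
t 29.70 at [606.4 131.4 200.3] yaw 44.5 F [-1.1 -0.4  0.8] T [-0.11 -0.06 -0.03] open 0.0562 q6 0.92
  -> [607. 133.  99.] row: [  1.5  -0.7 101.3] turn 0.009 rows>=2.0
```

Emit:
{"op": "arm_command", "data": {
  "increments": "0.4 1 -1 50 0; 0.4 1 -1 90 0; 0.4 1 -1 101 0; 0.4 1 -1 101 0; 0.4 1 -1 101 0"
}}

```text
t: 30.2
tool_pos: [0.6075, 0.1341, 0.1015]
orientation: [2.906, 1.192, 0.004]
force: [-0.2, 0.8, 0.5]
opening: 0.0555
gripper_force: 0.0
```

Emit:
{"op": "arm_command", "data": {
  "increments": "1 0 0 0 0; 1 0 0 0 0; 1 0 0 0 0; 1 0 0 0 0; 1 0 0 0 0",
  "grip_force": 30
}}

```text
t: 30.7
tool_pos: [0.6074, 0.1336, 0.0998]
orientation: [2.904, 1.192, 0.003]
force: [11.9, -11.6, -7.6]
opening: 0.0208
gripper_force: 8.1
```

Emit:
{"op": "arm_command", "data": {
  "increments": "1 0 0 0 0; 1 0 0 0 0.1; 1 0 0 0 0.22; 1 0 0 0 0.34; 1 0 0 0 0.46"
}}

```text
t: 31.2
tool_pos: [0.6073, 0.1338, 0.0997]
orientation: [3.102, 0.49, 0.003]
force: [3.4, -2.1, -0.8]
opening: 0.0192
gripper_force: 29.9
```

```bash
python3 mv.py 607,133,99,-16.6
```

```text
t 31.20 at [607.3 133.8  99.7] yaw 18.0 F [ 3.4 -2.1 -0.8] T [-0.15 -0.54  0.06] open 0.0192 q6 1.39
  -> [607. 133.  99.] row: [-0.6  0.7  0.7] turn 0.603 rows>=4.0
```

Emit:
{"op": "arm_command", "data": {
  "increments": "1 0 0 0 0.13; 1 0 0 0 0.26; 1 0 0 0 0.39; 1 0 0 0 0.5; 1 0 0 0 0.6"
}}

```text
t: 31.7
tool_pos: [0.6073, 0.1346, 0.0997]
orientation: [-3.109, 0.447, -0.003]
force: [4.4, 1.1, -0.7]
opening: 0.02
gripper_force: 29.9
```

Emit:
{"op": "arm_command", "data": {
  "increments": "1 0 0 0 0.02; 1 0 0 0 0.03; 1 0 0 0 0.03"
}}

```text
t: 32.0
tool_pos: [0.6072, 0.1346, 0.0998]
orientation: [-3.104, 0.483, -0.003]
force: [5.3, 1.3, -0.3]
opening: 0.0199
gripper_force: 30.3
```

```bash
python3 mv.py 607,133,99,-16.6
```

```text
t 32.00 at [607.2 134.6  99.8] yaw -17.7 F [ 5.3  1.3 -0.3] T [ 0.39 -1.    0.64] open 0.0199 q6 2.02
  -> [607. 133.  99.] row: [0.3 1.6 0.8] turn -0.019 rows>=0.1
```

Emit:
{"op": "arm_command", "data": {
  "increments": "0.4 0 0 0 0; 0.4 0 0 0 0; 0.4 0 0 0 0; 0.4 0 0 -40 0; 0.4 0 0 -85 0"
}}

```text
t: 32.5
tool_pos: [0.604, 0.1339, 0.1821]
orientation: [3.102, -0.486, -0.01]
force: [0.7, 0.1, 1.0]
opening: 0.054
gripper_force: 0.0
```

```bash
python3 mv.py 577,276,195,43.5
```

```text
t 32.50 at [604.  133.9 182.1] yaw -17.8 F [0.7 0.1 1. ] T [ 0.07 -0.    0.03] open 0.0540 q6 2.02
  -> [591. 205. 189.] row: [-34.6 -63.5  -6.4] turn -0.535 rows>=3.6
  -> [577. 276. 195.] row: [  2.6 -72.3  -6.4] turn -0.535 rows>=3.6
```

Emit:
{"op": "arm_command", "data": {
  "increments": "0.4 -35 -64 -10 -0.535; 0.4 -35 -64 -10 -0.535; 0.4 -35 -64 -10 -0.535; 0.4 -35 -64 -10 -0.535; 0.4 -35 -64 -10 -0.535"
}}

```text
t: 33.0
tool_pos: [0.5922, 0.2062, 0.1939]
orientation: [3.121, 0.354, -0.001]
force: [0.1, -0.2, 0.1]
opening: 0.0555
gripper_force: 0.0
```

Emit:
{"op": "arm_command", "data": {
  "increments": "0.4 3 -72 0 -0.535; 0.4 3 -72 0 -0.535; 0.4 3 -72 0 -0.535; 0.4 3 -72 0 -0.535; 0.4 3 -72 0 -0.535"
}}

```text
t: 33.5
tool_pos: [0.5793, 0.2768, 0.1939]
orientation: [2.919, 1.162, -0.001]
force: [-0.4, -0.2, -0.1]
opening: 0.0555
gripper_force: 0.0
```

Emit:
{"op": "arm_command", "data": {
  "increments": "0.4 0 0 0 0; 0.4 0 0 0 0; 0.4 0 0 0 0"
}}

```text
t: 33.8
tool_pos: [0.5797, 0.2765, 0.1942]
orientation: [2.919, 1.16, -0.0]
force: [-0.1, 0.9, 0.6]
opening: 0.0558
gripper_force: 0.0
```

```bash
python3 mv.py 577,276,100,43.5
```

```text
t 33.80 at [579.7 276.5 194.2] yaw 43.3 F [-0.1  0.9  0.6] T [ 0.04 -0.05 -0.01] open 0.0558 q6 1.18
  -> [577. 276. 100.] row: [-2.3 -1.4 94.2] turn -0.003 rows>=1.9
```

Emit:
{"op": "arm_command", "data": {
  "increments": "0.4 -2 -1 45 0; 0.4 -2 -1 80 0; 0.4 -2 -1 94 0; 0.4 -2 -1 94 0; 0.4 -2 -1 94 0"
}}

```text
t: 34.3
tool_pos: [0.5782, 0.2764, 0.1017]
orientation: [2.918, 1.163, 0.002]
force: [-0.9, -0.3, 0.8]
opening: 0.0559
gripper_force: 0.0
```

Emit:
{"op": "arm_command", "data": {
  "increments": "1 0 0 0 0; 1 0 0 0 0; 1 0 0 0 0; 1 0 0 0 0; 1 0 0 0 0"
}}

```text
t: 34.8
tool_pos: [0.5775, 0.2762, 0.1005]
orientation: [2.918, 1.164, 0.001]
force: [-0.3, 0.5, 0.4]
opening: 0.0204
gripper_force: 0.0
```

Emit:
{"op": "arm_command", "data": {
  "increments": "1 0 0 0 0; 1 0 0 0 0.1; 1 0 0 0 0.22; 1 0 0 0 0.34; 1 0 0 0 0.46"
}}

```text
t: 35.3
tool_pos: [0.5776, 0.2762, 0.1005]
orientation: [3.108, 0.46, 0.001]
force: [0.8, -0.6, 1.9]
opening: 0.0199
gripper_force: 30.0
```

```bash
python3 mv.py 577,276,100,-16.7
```

```text
t 35.30 at [577.6 276.2 100.5] yaw 16.8 F [ 0.8 -0.6  1.9] T [-0.07 -0.05  0.14] open 0.0199 q6 1.64
  -> [577. 276. 100.] row: [-0.7 -0.   0.5] turn 0.585 rows>=3.9
```

Emit:
{"op": "arm_command", "data": {
  "increments": "1 0 0 0 0.13; 1 0 0 0 0.26; 1 0 0 0 0.39; 1 0 0 0 0.5; 1 0 0 0 0.59"
}}

```text
t: 35.8
tool_pos: [0.5776, 0.2761, 0.1005]
orientation: [3.107, -0.463, 0.001]
force: [0.0, -1.3, 2.3]
opening: 0.0198
gripper_force: 30.0
```

Emit:
{"op": "arm_command", "data": {
  "increments": "1 0 0 0 0.02; 1 0 0 0 0.02; 1 0 0 0 0.02"
}}

```text
t: 36.1
tool_pos: [0.5777, 0.2761, 0.1005]
orientation: [-3.104, 0.484, -0.001]
force: [-0.0, -2.0, 2.8]
opening: 0.0196
gripper_force: 30.0
```

```bash
python3 mv.py 577,276,100,-16.7
```

```text
t 36.10 at [577.7 276.1 100.5] yaw -17.7 F [-0.  -2.   2.8] T [-0.14 -0.03  0.03] open 0.0196 q6 2.25
  -> [577. 276. 100.] row: [-0.6  0.3  0.5] turn -0.018 rows>=0.1
```

Emit:
{"op": "arm_command", "data": {
  "increments": "1 0 0 0 0.03; 1 0 0 0 0.05; 1 0 0 0 0.05"
}}

```text
t: 36.4
tool_pos: [0.5776, 0.2761, 0.1005]
orientation: [-3.091, 0.564, -0.001]
force: [0.7, -1.6, 3.2]
opening: 0.02
gripper_force: 30.0
```

```bash
python3 mv.py 577,276,100,-16.7
```

```text
t 36.40 at [577.6 276.1 100.5] yaw -20.7 F [ 0.7 -1.6  3.2] T [-0.2   0.    0.14] open 0.0200 q6 2.30
  -> [577. 276. 100.] row: [-0.6  0.3  0.5] turn -0.069 rows>=0.5
```

Emit:
{"op": "arm_command", "data": {
  "increments": "1 0 0 0 -0.03; 1 0 0 0 -0.04; 1 0 0 0 -0.04"
}}

```text
t: 36.7
tool_pos: [0.5777, 0.2763, 0.1005]
orientation: [-3.101, 0.501, -0.001]
force: [1.4, -0.3, 4.1]
opening: 0.02
gripper_force: 30.0
```

Emit:
{"op": "arm_command", "data": {
  "increments": "0.4 0 0 0 0; 0.4 0 0 0 0; 0.4 0 0 0 0; 0.4 0 0 -40 0; 0.4 0 0 -85 0"
}}

```text
t: 37.2
tool_pos: [0.5753, 0.2754, 0.1828]
orientation: [3.098, -0.502, -0.009]
force: [1.6, -0.1, -0.1]
opening: 0.0538
gripper_force: 0.0
```

```bash
python3 mv.py 617,-130,195,44.5
```

```text
t 37.20 at [575.3 275.4 182.8] yaw -18.4 F [ 1.6 -0.1 -0.1] T [ 0.09 -0.03 -0.05] open 0.0538 q6 2.26
  -> [596.  73. 189.] row: [ 83.8 185.8  -5.7] turn -0.549 rows>=4.1
  -> [ 617. -130.  195.] row: [-25.5 202.2  -5.7] turn -0.549 rows>=4.1
```

Emit:
{"op": "arm_command", "data": {
  "increments": "0.4 84 186 -15 -0.55; 0.4 84 186 -15 -0.55; 0.4 84 186 -15 -0.55; 0.4 84 186 -15 -0.55; 0.4 84 186 -15 -0.55"
}}

```text
t: 37.7
tool_pos: [0.5987, 0.0684, 0.2006]
orientation: [3.119, 0.36, 0.0]
force: [-0.3, -0.4, 0.2]
opening: 0.056
gripper_force: 0.0
```

Emit:
{"op": "arm_command", "data": {
  "increments": "0.4 -26 202 0 -0.55; 0.4 -26 202 0 -0.55; 0.4 -26 202 0 -0.55; 0.4 -26 202 0 -0.55; 0.4 -26 202 0 -0.55"
}}

```text
t: 38.2
tool_pos: [0.6187, -0.134, 0.1998]
orientation: [2.906, 1.192, -0.001]
force: [0.6, 0.2, -0.4]
opening: 0.0557
gripper_force: 0.0
```

Emit:
{"op": "arm_command", "data": {
  "increments": "0.4 0 0 0 0; 0.4 0 0 0 0; 0.4 0 0 0 0; 0.4 0 0 0 0"
}}

```text
t: 38.6
tool_pos: [0.619, -0.1276, 0.2003]
orientation: [-2.905, -1.195, -0.0]
force: [0.1, -0.2, 0.4]
opening: 0.0557
gripper_force: 0.0
```

```bash
python3 - <<'E'
from vis import *
ims=take("g");cv2.imwrite("pics/cg.png",cv2.resize(ims["top"][170:250,170:290],(720,480),interpolation=cv2.INTER_CUBIC))
E
python3 mv.py 617,-130,100,44.5
```

```text
t 38.70 at [ 619.  -128.1  200.4] yaw 44.7 F [-0.2  0.   0.1] T [-0.01 -0.01  0.04] open 0.0558 q6 0.51
  -> [ 617. -130.  100.] row: [-2.800e+00 -1.000e-01  1.004e+02] turn 0.003 rows>=2.0
```

View pics/cg.png

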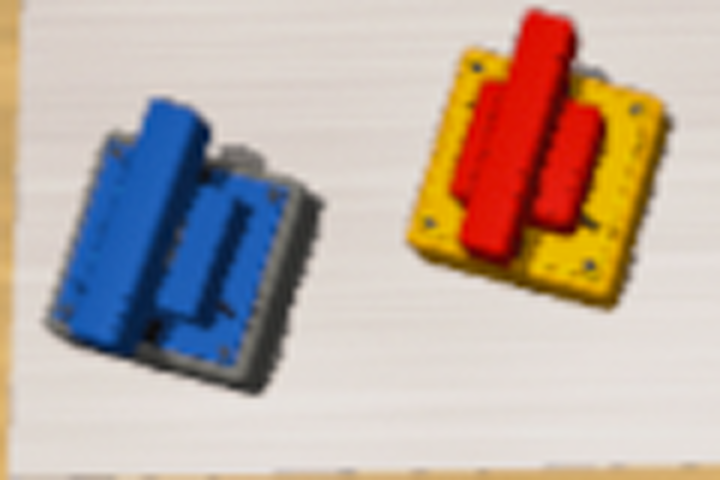

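Blue and main now lie along their box x axes. Green is next.

Emit:
{"op": "arm_command", "data": {
  "increments": "0.4 -2 0 45 0; 0.4 -2 0 85 0; 0.4 -2 0 100 0; 0.4 -2 0 100 0; 0.4 -2 0 100 0"
}}

```text
t: 39.2
tool_pos: [0.6184, -0.1308, 0.1018]
orientation: [2.905, 1.193, 0.002]
force: [-0.0, -0.5, -0.1]
opening: 0.0557
gripper_force: 0.0
```

Emit:
{"op": "arm_command", "data": {
  "increments": "1 0 0 0 0; 1 0 0 0 0; 1 0 0 0 0; 1 0 0 0 0; 1 0 0 0 0"
}}

```text
t: 39.7
tool_pos: [0.6175, -0.1308, 0.1006]
orientation: [-2.906, -1.193, -0.0]
force: [-6.0, 5.3, 7.3]
opening: 0.0204
gripper_force: 4.6
```

Emit:
{"op": "arm_command", "data": {
  "increments": "1 0 0 0 0; 1 0 0 0 0.1; 1 0 0 0 0.22; 1 0 0 0 0.34; 1 0 0 0 0.46"
}}

```text
t: 40.2
tool_pos: [0.6171, -0.1301, 0.1005]
orientation: [-3.102, -0.492, 0.001]
force: [-5.2, 5.0, 7.0]
opening: 0.0196
gripper_force: 30.0
```

```bash
python3 mv.py 617,-130,100,-15.6
```

```text
t 40.20 at [ 617.1 -130.1  100.5] yaw 18.0 F [-5.2  5.   7. ] T [0.78 0.81 0.27] open 0.0196 q6 0.97
  -> [ 617. -130.  100.] row: [-0.1 -0.1  0.5] turn 0.587 rows>=3.9
```

Emit:
{"op": "arm_command", "data": {
  "increments": "1 0 0 0 0.13; 1 0 0 0 0.26; 1 0 0 0 0.39; 1 0 0 0 0.5; 1 0 0 0 0.59"
}}

```text
t: 40.7
tool_pos: [0.6171, -0.1292, 0.1005]
orientation: [-3.11, 0.43, 0.002]
force: [-4.9, 8.1, 6.9]
opening: 0.0197
gripper_force: 30.0
```

Emit:
{"op": "arm_command", "data": {
  "increments": "1 0 0 0 0.04; 1 0 0 0 0.07; 1 0 0 0 0.07"
}}

```text
t: 41.0
tool_pos: [0.617, -0.1291, 0.1005]
orientation: [-3.094, 0.533, 0.003]
force: [-4.7, 7.4, 6.9]
opening: 0.02
gripper_force: 30.0
```

```bash
python3 mv.py 617,-130,100,-15.6
```

```text
t 41.00 at [ 617.  -129.1  100.5] yaw -19.5 F [-4.7  7.4  6.9] T [1.4  0.82 0.34] open 0.0200 q6 1.62
  -> [ 617. -130.  100.] row: [0.3 0.8 0.5] turn -0.069 rows>=0.5
```

Emit:
{"op": "arm_command", "data": {
  "increments": "1 0 0 0 -0.03; 1 0 0 0 -0.04; 1 0 0 0 -0.04"
}}

```text
t: 41.3
tool_pos: [0.6171, -0.1294, 0.1006]
orientation: [-3.104, 0.47, 0.002]
force: [-4.6, 6.8, 7.3]
opening: 0.02
gripper_force: 30.0
```

Emit:
{"op": "arm_command", "data": {
  "increments": "0.4 0 0 0 0; 0.4 0 0 0 0; 0.4 0 0 0 0; 0.4 0 0 -40 0; 0.4 0 0 -95 0"
}}

```text
t: 41.8
tool_pos: [0.6152, -0.1305, 0.1874]
orientation: [-3.105, 0.472, 0.011]
force: [0.7, -0.5, 0.6]
opening: 0.0538
gripper_force: 0.0
```

```bash
python3 mv.py 579.5,-277,200,49.5
```

```text
t 41.80 at [ 615.2 -130.5  187.4] yaw -17.3 F [ 0.7 -0.5  0.6] T [ 0.07 -0.05 -0.01] open 0.0538 q6 1.58
  -> [ 597. -204.  194.] row: [ 4.7 75.3 -6.3] turn -0.583 rows>=3.9
  -> [ 580. -277.  200.] row: [-37.5  65.4  -6.3] turn -0.583 rows>=3.9
```

Emit:
{"op": "arm_command", "data": {
  "increments": "0.4 5 75 -8 -0.58; 0.4 5 75 -8 -0.58; 0.4 5 75 -8 -0.58; 0.4 5 75 -8 -0.58; 0.4 5 75 -8 -0.58"
}}

```text
t: 42.3
tool_pos: [0.5999, -0.2046, 0.1982]
orientation: [3.111, 0.439, -0.0]
force: [0.4, 0.1, 0.6]
opening: 0.0556
gripper_force: 0.0
```

Emit:
{"op": "arm_command", "data": {
  "increments": "0.4 -38 65 0 -0.585; 0.4 -38 65 0 -0.585; 0.4 -38 65 0 -0.585; 0.4 -38 65 0 -0.585; 0.4 -38 65 0 -0.585"
}}

```text
t: 42.8
tool_pos: [0.5813, -0.2771, 0.198]
orientation: [-2.854, -1.312, 0.0]
force: [-1.0, 0.3, -0.1]
opening: 0.0561
gripper_force: 0.0
```

Emit:
{"op": "arm_command", "data": {
  "increments": "0.4 0 0 0 0; 0.4 0 0 0 0; 0.4 0 0 0 0; 0.4 0 0 0 0"
}}

```text
t: 43.2
tool_pos: [0.5815, -0.2767, 0.1983]
orientation: [2.854, 1.313, 0.0]
force: [0.8, -0.5, 0.4]
opening: 0.0557
gripper_force: 0.0
```

```bash
python3 mv.py 579.5,-277,100,49.5
```

```text
t 43.20 at [ 581.5 -276.7  198.3] yaw 49.4 F [ 0.8 -0.5  0.4] T [-0.01 -0.01 -0.01] open 0.0557 q6 0.18
  -> [ 580. -277.  100.] row: [-1.5 -1.3 98.3] turn -0.001 rows>=2.0
```

Emit:
{"op": "arm_command", "data": {
  "increments": "0.4 -1 -1 45 0; 0.4 -1 -1 85 0; 0.4 -1 -1 98 0; 0.4 -1 -1 98 0; 0.4 -1 -1 98 0"
}}

```text
t: 43.7
tool_pos: [0.5808, -0.2774, 0.102]
orientation: [2.852, 1.314, 0.002]
force: [0.6, 0.2, 0.7]
opening: 0.056
gripper_force: 0.0
```

Emit:
{"op": "arm_command", "data": {
  "increments": "1 0 0 0 0; 1 0 0 0 0; 1 0 0 0 0; 1 0 0 0 0; 1 0 0 0 0"
}}

```text
t: 44.2
tool_pos: [0.58, -0.277, 0.1005]
orientation: [2.853, 1.315, 0.0]
force: [-4.5, 4.1, 2.8]
opening: 0.0201
gripper_force: 1.8
```

Emit:
{"op": "arm_command", "data": {
  "increments": "1 0 0 0 0; 1 0 0 0 0.1; 1 0 0 0 0.22; 1 0 0 0 0.34; 1 0 0 0 0.46"
}}

```text
t: 44.7
tool_pos: [0.5804, -0.2768, 0.1005]
orientation: [3.079, 0.623, 0.001]
force: [1.1, 0.5, 1.6]
opening: 0.0198
gripper_force: 30.0
```

```bash
python3 mv.py 579.5,-277,100,-10.4
```

```text
t 44.70 at [ 580.4 -276.8  100.5] yaw 22.9 F [1.1 0.5 1.6] T [ 0.13 -0.29  0.15] open 0.0198 q6 0.65
  -> [ 580. -277.  100.] row: [-0.9 -0.2  0.5] turn 0.581 rows>=3.9
```

Emit:
{"op": "arm_command", "data": {
  "increments": "1 0 0 0 0.13; 1 0 0 0 0.26; 1 0 0 0 0.39; 1 0 0 0 0.5; 1 0 0 0 0.58"
}}

```text
t: 45.2
tool_pos: [0.5804, -0.2769, 0.1005]
orientation: [-3.129, 0.283, -0.001]
force: [2.4, 0.4, 1.4]
opening: 0.0193
gripper_force: 30.0
```

Emit:
{"op": "arm_command", "data": {
  "increments": "1 0 0 0 0.04; 1 0 0 0 0.07; 1 0 0 0 0.07"
}}

```text
t: 45.5
tool_pos: [0.5804, -0.2769, 0.1005]
orientation: [-3.118, 0.386, -0.001]
force: [2.7, 1.3, 1.4]
opening: 0.02
gripper_force: 30.0
```

```bash
python3 mv.py 579.5,-277,100,-10.4
```

```text
t 45.50 at [ 580.4 -276.9  100.5] yaw -14.1 F [2.7 1.3 1.4] T [ 0.33 -0.35  0.08] open 0.0200 q6 1.29
  -> [ 580. -277.  100.] row: [-0.8  0.3  0.5] turn -0.065 rows>=0.4
```

Emit:
{"op": "arm_command", "data": {
  "increments": "1 0 0 0 -0.03; 1 0 0 0 -0.04; 1 0 0 0 -0.04"
}}

```text
t: 45.8
tool_pos: [0.58, -0.2771, 0.1005]
orientation: [3.125, -0.322, 0.0]
force: [-0.4, 0.0, 3.0]
opening: 0.0194
gripper_force: 30.0
```

Emit:
{"op": "arm_command", "data": {
  "increments": "0.4 0 0 0 0; 0.4 0 0 0 0; 0.4 0 0 0 0; 0.4 0 0 -40 0; 0.4 0 0 -85 0"
}}

```text
t: 46.3
tool_pos: [0.578, -0.2761, 0.183]
orientation: [-3.122, 0.323, 0.009]
force: [0.9, -0.1, 0.7]
opening: 0.0539
gripper_force: 0.0
```

```bash
python3 mv.py 400,-350,210,-10
```

```text
t 46.30 at [ 578.  -276.1  183. ] yaw -11.8 F [ 0.9 -0.1  0.7] T [-0.    0.    0.02] open 0.0539 q6 1.25
  -> [ 400. -350.  210.] row: [-159.3  108.8  -26.3] turn -0.032 rows>=3.9
```

Moving clear for the final check.

Emit:
{"op": "arm_command", "data": {
  "increments": "0.4 -159 109 -40 0; 0.4 -159 109 -40 0; 0.4 -159 109 -40 0; 0.4 -159 109 -40 0; 0.4 -159 109 -40 0"
}}

```text
t: 46.8
tool_pos: [0.3983, -0.3538, 0.2269]
orientation: [3.121, -0.33, 0.0]
force: [1.0, -0.9, 0.8]
opening: 0.0562
gripper_force: 0.0
```

```bash
python3 mv.py 216,-500,240,0;python3 - <<'E'
from vis import *
ims=take("h");cv2.imwrite("pics/ch.png",np.vstack([cv2.resize(ims["top"][150:260,170:530],(800,244)),cv2.resize(ims["scene"][240:350,80:490],(800,215))]))
handle2(ims,'red',(.607,.133),.101)
E
```

```text
t 46.80 at [ 398.3 -353.8  226.9] yaw -12.1 F [ 1.  -0.9  0.8] T [ 0.01 -0.02 -0.03] open 0.0562 q6 0.96
  -> [ 216. -500.  240.] row: [-147.7  181.1  -12.7] turn -0.211 rows>=4.7
  otsu 165.0 means 217.0 115.0 492 637
red top [0.6061 0.1319] yaw -16.2 len 0.091
  otsu 111.0 means 151.0 72.0 639 746
red scene [0.609  0.1342] yaw -17.1 len 0.093
   tri [0.607  0.1335 0.0976] gap 0.0023
```

View pics/ch.png

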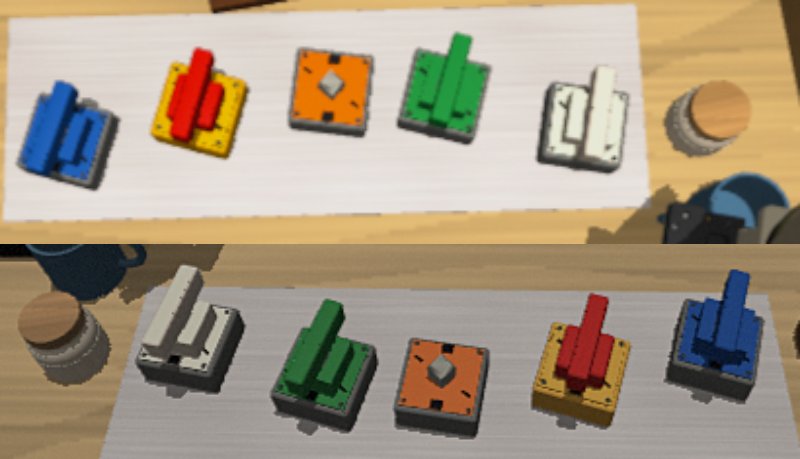

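The last view shows the red, blue, green and white bars along the thick marks, with mug and candle standing where they were. I'm handing in.

```bash
python3 -c "
from plant import robot
print(robot.close_job())"
```

```text
the job is handed in; nothing more can be done
None
```

I turned the main switch off, fitted the blue, green and white handles fully home in off (there was no orange handle on the bench), turned main back on, then turned all three to on, and handed the job in at about 47 s; no verdict was returned.

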